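Load and clamp vial carriers in a sampler station

TASK

Load every blue vial carrier that stands on the bench into a bay of its own in the sampler's loading station, any bay: set it on the open near end with its low nose end pointing away from the robot, slide it in under the lips until it is fully home, then press that bay's lever down until its catch holds it down. Leave the bottle, the cardboard box and the beaker standing where they are.

Things in the scene. Friction and masses are not known exactly. Their poses are not given: they have to be found in the camera images.
- station: grey loading station fixed on the bench: base plate 230 (x) by 370 (y) by 10 mm thick with four alike parallel bays at y +135, +45, -45, -135 mm, entered from the end nearer the robot and running along its +x. Origin: centre of the plate's underside. It stands at a different place and yaw each time
- carrier0: blue vial carrier, 0.22 kg, may be absent. Origin: on the underside; +x towards its nose. Foot 90 long (x -40 to 50) x 42 wide x 6 mm. Block 30 mm wide, x -40 to 14, 26 mm high, with 4 white-capped vials to 44 mm high. Upright grip fin at x -13: 26 mm long in x, 14 mm thick in y, top 78 mm high: grasp it from above. Nose = low end, bare foot with one lug (x 33 to 43, 20 wide, 28 mm high)
- carrier1: vial carrier exactly as carrier0, may be absent. Any carrier fits any bay. Under each foot is a cross groove (x -25 to -5 mm) for the bay's sprung stud
- carrier2: vial carrier exactly as carrier0, may be absent
- carrier3: vial carrier exactly as carrier0, may be absent
- bay0 (a point): bay at the station's y +135 mm: point on its floor, 10 mm over the bench, where a carrier's origin lies when fully home; axes as the station's; +x is the way in and the carrier's nose points to +x. Channel 48 mm wide between guides 8 mm high, x -103 to 50; end stop (meets the foot's front) at x 50. From x -30 on, steel lips overhang both sides: 37 mm gap, underside 8, top 12 mm over the floor
- bay1 (a point): bay at y +45 mm, as bay0. In every bay a carrier must be set down on the open part, origin near x -88 mm, and slid 88 mm in, its foot under the lips, until it meets the end stop. A sprung stud in the floor (dome 3 mm proud at x -15) resists with up to about 12 N on the way; at home it snaps up into the groove under the carrier and holds it, with about 1 mm of play
- bay2 (a point): bay at y -45 mm, as bay0
- bay3 (a point): bay at y -135 mm, as bay0
- lever0 (a joint): clamp lever of bay0, rad: 0 raised (sprung), grows as pressed, stop 0.70. Hinge across the bay at x -3 mm, 24 mm over its floor; the lever points up and away from the robot. At about 0.67 a sprung bolt snaps over its pin and holds it near 0.62; let go sooner, it springs back. Takes 4 to 10 N at the pad. Down, its cross bar lies behind the lug of a carrier that is home and locks it in
- lever1 (a joint): lever of bay1, as lever0. If the carrier is more than about 3 mm short of home the bar meets its lug and will not latch; a lever latched on an empty bay bars the way in
- lever0_pad (a point): centre of the top face of lever0's black thumb pad (34 x 30 mm) at its far end; moves with the lever, 95 mm from the hinge. In the bay's frame: raised, at x 63, 92 mm over the floor; held down, at x 92, about 40 mm over the floor. The bolt's housing stands beside the lever on its +y side: y 26 to 38, x 58 to 99 mm, top 54 mm over the floor
- lever1_pad (a point): thumb pad of lever1, as lever0_pad
- lever2 (a joint): lever of bay2, as lever0
- lever2_pad (a point): thumb pad of lever2, as lever0_pad
- lever3 (a joint): lever of bay3, as lever0
- lever3_pad (a point): thumb pad of lever3, as lever0_pad
- bottle: bystander: glass bottle with blue cap, 60 mm across, 105 mm high, beyond the station; origin under its centre. Leave alone.
- vial_box: bystander: cardboard box 80 x 100 x 45 mm beyond the station; origin under its centre. Leave alone.
- beaker: bystander: glass beaker 70 mm across, 85 mm high, beyond the station; origin under its centre. Leave alone.
Things that resemble listed ones, but are neither listed nor needed, are in the scene too. Leave any green look-alike of the carrier3 alone.

How it is judged:
At the end, for the whole second after the job is handed in: Each carrier present lies upright (within 0.08 rad) and at rest, home in one of the bays (its origin within 4 mm of the bay point along the bay, 6 mm across, 4 mm in height), and the lever of that bay is held down by its catch (joint above 0.57 rad). Levers of bays left empty do not matter (((x of carrier0 in the frame of bay0 between -0.004 and 0.004 m and y of carrier0 in the frame of bay0 between -0.006 and 0.006 m and z of carrier0 in the frame of bay0 between -0.003 and 0.004 m and value of joint lever0 above 0.57 rad) or (x of carrier0 in the frame of bay1 between -0.004 and 0.004 m and y of carrier0 in the frame of bay1 between -0.006 and 0.006 m and z of carrier0 in the frame of bay1 between -0.003 and 0.004 m and value of joint lever1 above 0.57 rad) or (x of carrier0 in the frame of bay2 between -0.004 and 0.004 m and y of carrier0 in the frame of bay2 between -0.006 and 0.006 m and z of carrier0 in the frame of bay2 between -0.003 and 0.004 m and value of joint lever2 above 0.57 rad) or (x of carrier0 in the frame of bay3 between -0.004 and 0.004 m and y of carrier0 in the frame of bay3 between -0.006 and 0.006 m and z of carrier0 in the frame of bay3 between -0.003 and 0.004 m and value of joint lever3 above 0.57 rad)) and angle between each of carrier0, carrier1, carrier2, carrier3's own z axis and vertical below 0.08 rad and linear speed of each of carrier0, carrier1, carrier2, carrier3 below 0.02 m/s and ((x of carrier1 in the frame of bay0 between -0.004 and 0.004 m and y of carrier1 in the frame of bay0 between -0.006 and 0.006 m and z of carrier1 in the frame of bay0 between -0.003 and 0.004 m and value of joint lever0 above 0.57 rad) or (x of carrier1 in the frame of bay1 between -0.004 and 0.004 m and y of carrier1 in the frame of bay1 between -0.006 and 0.006 m and z of carrier1 in the frame of bay1 between -0.003 and 0.004 m and value of joint lever1 above 0.57 rad) or (x of carrier1 in the frame of bay2 between -0.004 and 0.004 m and y of carrier1 in the frame of bay2 between -0.006 and 0.006 m and z of carrier1 in the frame of bay2 between -0.003 and 0.004 m and value of joint lever2 above 0.57 rad) or (x of carrier1 in the frame of bay3 between -0.004 and 0.004 m and y of carrier1 in the frame of bay3 between -0.006 and 0.006 m and z of carrier1 in the frame of bay3 between -0.003 and 0.004 m and value of joint lever3 above 0.57 rad)) and ((x of carrier2 in the frame of bay0 between -0.004 and 0.004 m and y of carrier2 in the frame of bay0 between -0.006 and 0.006 m and z of carrier2 in the frame of bay0 between -0.003 and 0.004 m and value of joint lever0 above 0.57 rad) or (x of carrier2 in the frame of bay1 between -0.004 and 0.004 m and y of carrier2 in the frame of bay1 between -0.006 and 0.006 m and z of carrier2 in the frame of bay1 between -0.003 and 0.004 m and value of joint lever1 above 0.57 rad) or (x of carrier2 in the frame of bay2 between -0.004 and 0.004 m and y of carrier2 in the frame of bay2 between -0.006 and 0.006 m and z of carrier2 in the frame of bay2 between -0.003 and 0.004 m and value of joint lever2 above 0.57 rad) or (x of carrier2 in the frame of bay3 between -0.004 and 0.004 m and y of carrier2 in the frame of bay3 between -0.006 and 0.006 m and z of carrier2 in the frame of bay3 between -0.003 and 0.004 m and value of joint lever3 above 0.57 rad)) and ((x of carrier3 in the frame of bay0 between -0.004 and 0.004 m and y of carrier3 in the frame of bay0 between -0.006 and 0.006 m and z of carrier3 in the frame of bay0 between -0.003 and 0.004 m and value of joint lever0 above 0.57 rad) or (x of carrier3 in the frame of bay1 between -0.004 and 0.004 m and y of carrier3 in the frame of bay1 between -0.006 and 0.006 m and z of carrier3 in the frame of bay1 between -0.003 and 0.004 m and value of joint lever1 above 0.57 rad) or (x of carrier3 in the frame of bay2 between -0.004 and 0.004 m and y of carrier3 in the frame of bay2 between -0.006 and 0.006 m and z of carrier3 in the frame of bay2 between -0.003 and 0.004 m and value of joint lever2 above 0.57 rad) or (x of carrier3 in the frame of bay3 between -0.004 and 0.004 m and y of carrier3 in the frame of bay3 between -0.006 and 0.006 m and z of carrier3 in the frame of bay3 between -0.003 and 0.004 m and value of joint lever3 above 0.57 rad))); the robot touches nothing.
It fails at once if the bottle is pushed more than 30 mm or tipped (distance of bottle from where it was at the start of the episode above 0.03 m or angle between bottle's own z axis and vertical above 0.4 rad).
It fails at once if the vial box is pushed more than 30 mm or tipped (distance of vial_box from where it was at the start of the episode above 0.03 m or angle between vial_box's own z axis and vertical above 0.4 rad).
It fails at once if the beaker is pushed more than 30 mm or tipped (distance of beaker from where it was at the start of the episode above 0.03 m or angle between beaker's own z axis and vertical above 0.4 rad).
Of carrier0, carrier1, carrier2, carrier3 only 3 to 4 are there at a start; the rules pass over those that are not, and their reading is None.
At some moment in a run one of carrier0, carrier1, carrier2, carrier3 may be knocked a few centimetres aside while the robot is not near it.
Once in a run the grip may slacken for a moment while it holds something.
It also fails if it takes over 210 s, if anything falls off the work surface, if the arm or the gripper's body presses on something with over 40 N, if the wrist force passes 120 N, or if a joint passes its speed limit or range.

ROBOT

A 6-joint arm with a two-finger parallel gripper is mounted at the origin on the work surface. World frame = base frame: x ahead of the robot, y to its left, z up, the work surface at z = 0. Lengths are in m, angles in rad, forces in N, time in s.
With the tool pointing down it reaches from about 0.375 to 0.9 m from the base axis. Payload 3.1 kg.
Tool frame: the origin (TCP) lies between the finger pads; the fingertips stand 19 mm ahead of it and the grasp point (between the pads) is the TCP; z points along the fingers, y is the line along which they close (so a half turn about z gives the same grasp; the last joint's range is limited). The gripper opens to 87 mm and grips with 3 to 60 N. Pads are 19 mm wide; open, the fingers measure 117 mm over their backs; the gripper's body (75 mm by 190 mm) begins 51 mm behind the grasp point.
Start: joints at [-1.512, 0.527, 1.433, -0, 1.181, -0.178], TCP at [0.147, -0.607, 0.242] pointing down, gripper open.
Joint ranges: [-3.08, 3.08], [-0.75, 2.2], [0.22, 2.44], [-1.43, 4.57], [0, 2.65], [-2.85, 2.85]. Speed limits (rad/s): [2.79, 2.79, 3.14, 3.14, 3.14, 3.14].

INTERFACE

Orientations are given as a unit quaternion [x, y, z, w].
In Python, from rig import telemetry, viewer, hand_in gives the robot as it stands. The module is installed in compiled form; this text tells all that it offers.
- The arm moves only by the shell command python3 -m creep 'ROWS' [FORCE]. ROWS is JSON, a list of rows, each an object with "translation": the shift along the tool's x, y, z in mm, a list of three; "roll": the turn about the tool's z in degrees; "gripper": the finger opening in mm, from 0 to 87. In form: [{"translation": [tx, ty, tz], "roll": roll, "gripper": gripper}, ...]. A call has 1 to 5 rows; each row is the pose to reach, as a shift and turn from the pose commanded when the call began, along the tool's axes at that moment; what a row does not reach only later rows make up. A row lasts 1/12 s, in which the tool goes at most 41.7 mm and 7.16 degrees, less where a joint would pass 70% of its speed; a pose out of reach is approached as far as the arm can. A call with a gripper value outside its range is refused whole. The fingers move at their own pace and stop on an object; FORCE is the grip in N (left out, the last holds). Time passes only in rows, so rows that repeat a pose let the fingers close. It gives the time, the measured TCP pose, the force, the opening and the grip force at its end, in the units of the state.
- telemetry.get_obs(): the state, without advancing time (a new reading comes with each control period).
- viewer.camera(name): name is "scene" or "side" or "wrist"; returns the picture (480x640x3 uint8, blue, green, red); there is no depth.
- viewer.camera_info(name): a dict with "intrinsics" (3x3 intrinsics, pixels), "rvec" (rotation vector, rad) and "tvec" (3), from world to camera coordinates, as OpenCV has them; the wrist camera has in their place "hand_eye" (4x4, takes a point from camera to tool coordinates, whose origin is the TCP and whose axes are the flange's). Camera axes: x right, y down, z forward; pixel columns grow to the right and rows downward; lengths in m; the calibration is good to about 2 mm. The wrist camera is an equidistant fisheye: a pixel r from the principal point sees the ray r / f radians off the axis. A picture is of the moment at which its call begins: read the wrist's pose just before it. camera_info takes no time and is no camera call.
- hand_in(): hands the job in; it is judged then, once.
Trained networks look in the newest picture that a camera, given by its name, has taken for a name from the list of things; names that differ only in an ending like _2 or _b are one class to them, and where a whole thing is asked for, a point or a joint stands for the part that bears it (a point fixed in the world has none). Each returns a list of dicts, best first, with "p" (0 to 1); they miss things now and then, are a little off and sometimes report something else, mostly with a low value. They report only what shows in the picture. A call takes as long as a camera call. They do not tell look-alikes from the thing itself.
- viewer.recognise(camera, thing): "bbox" ([left, top, width, height] in pixels, round what is visible of it).
The state is a dict: "time": time; "q": joint angles; "joint_velocities": joint speeds; "joint_torque": joint torques, N m; "position": TCP position; "tool_rot": TCP orientation; "ft_force": force on the tool from outside, world axes, zero at the start; "moment": the same for the moment, N m; "grip_width": finger opening in m; "grip_force": force on a finger pad.
Only numpy, scipy, OpenCV 4.12 (cv2) and the standard library are available. Lean on these libraries where they do the work, as an engineer would, in place of code of your own. Each camera call takes 0.05 s, during which the arm holds its last target. There are 200 camera calls.

## Working session

There is one attempt and no reset: what is moved stays moved. The work goes in short steps, Python scripts to look and compute and a shell command to move; the robot and the scene stay as the last step left them, time stands still between calls to the robot, and variables do not carry over. Pictures are saved under pics/ and viewed, at most 14 in all, crops included, and the job is handed in when it is done.

```bash
mkdir -p pics; cat > h.py <<'E'
import numpy as np, cv2
from scipy.spatial.transform import Rotation as R
from rig import telemetry, viewer, hand_in
def cam(name,fn=None):
    o=telemetry.get_obs(); im=viewer.camera(name)
    if fn: cv2.imwrite('pics/'+fn,im)
    return o,im
def ray(name,uv,o=None):
    """origin, unit dir in world"""
    ci=viewer.camera_info(name); K=np.array(ci['intrinsics'],float)
    uv=np.array(uv,float)
    if name=='wrist':
        d=(uv-K[:2,2])/np.array([K[0,0],K[1,1]]); th=np.linalg.norm(d)
        v=np.array([*(d/max(th,1e-9)*np.sin(th)),np.cos(th)])
        H=np.array(ci['hand_eye']); Rt=R.from_quat(o['tool_rot']).as_matrix()
        return Rt@H[:3,3]+np.array(o['position']), Rt@H[:3,:3]@v
    Rm=cv2.Rodrigues(np.array(ci['rvec'],float))[0]; t=np.array(ci['tvec'],float).ravel()
    v=np.linalg.inv(K)@np.array([*uv,1]); v=Rm.T@v
    return -Rm.T@t, v/np.linalg.norm(v)
def at_z(name,uv,z,o=None):
    c,d=ray(name,uv,o); return c+d*(z-c[2])/d[2]
def proj(name,P,o=None):
    P=np.atleast_2d(np.array(P,float)); ci=viewer.camera_info(name); K=np.array(ci['intrinsics'],float)
    if name=='wrist':
        H=np.array(ci['hand_eye']); Rt=R.from_quat(o['tool_rot']).as_matrix()
        p=(P-np.array(o['position']))@Rt; p=(p-H[:3,3])@H[:3,:3]
        r=np.linalg.norm(p[:,:2],axis=1); th=np.arctan2(r,p[:,2])
        return K[:2,2]+p[:,:2]/r[:,None]*th[:,None]*np.array([K[0,0],K[1,1]])
    return cv2.projectPoints(P,np.array(ci['rvec'],float),np.array(ci['tvec'],float),K,None)[0].reshape(-1,2)
E
python3 - <<'E'
from h import *
for n in ('scene','side','wrist'):
    o,im=cam(n,n+'0.png')
    c=viewer.camera_info(n); print(n,{k:np.round(np.array(v),3).tolist() for k,v in c.items()})
    if n!='wrist': print(ray(n,(320,240))[0])
    for t in ('carrier0','station','lever0_pad','bottle','vial_box','beaker'):
        print(t,[(round(d['p'],2),np.round(d['bbox']).tolist()) for d in viewer.recognise(n,t)])
print(o)
E
```

```text
scene {'intrinsics': [[450.406, 0.0, 324.641], [0.0, 450.406, 236.19], [0.0, 0.0, 1.0]], 'rvec': [1.963, 1.614, -0.608], 'tvec': [-0.027, -0.416, 1.523]}
[ 1.28629947 -0.2062833   0.89251958]
carrier0 [(0.93, [132.0, 215.0, 40.0, 39.0]), (0.82, [198.0, 196.0, 29.0, 44.0]), (0.79, [443.0, 161.0, 28.0, 38.0]), (0.63, [202.0, 240.0, 28.0, 44.0])]
station [(0.83, [269.0, 200.0, 169.0, 100.0])]
lever0_pad [(0.69, [392.0, 222.0, 38.0, 12.0]), (0.37, [200.0, 241.0, 30.0, 42.0])]
bottle [(0.98, [473.0, 233.0, 28.0, 43.0])]
vial_box [(0.87, [207.0, 292.0, 50.0, 46.0])]
beaker [(0.65, [384.0, 270.0, 35.0, 42.0])]
side {'intrinsics': [[535.291, 0.0, 315.477], [0.0, 535.291, 240.41], [0.0, 0.0, 1.0]], 'rvec': [0.644, -2.467, 1.362], 'tvec': [0.512, 0.27, 1.046]}
[0.07762488 0.89653419 0.78767936]
carrier0 [(0.89, [364.0, 200.0, 30.0, 29.0]), (0.76, [424.0, 193.0, 16.0, 25.0]), (0.69, [276.0, 381.0, 51.0, 42.0]), (0.69, [410.0, 215.0, 32.0, 31.0])]
station [(0.8, [239.0, 216.0, 148.0, 133.0])]
lever0_pad [(0.61, [257.0, 268.0, 44.0, 48.0])]
bottle [(0.63, [184.0, 302.0, 29.0, 51.0])]
vial_box [(0
[... 422 characters left out ...]
[-1.51149874e+00,  5.27442816e-01,  1.43266886e+00,  4.57138131e-05,
        1.18139759e+00, -1.78489831e-01]), 'joint_velocities': array([ 2.77270561e-04,  2.95963291e-05, -4.01828705e-04, -7.98366877e-04,
        9.86375434e-04,  1.62943773e-03]), 'joint_torque': array([-2.99768562e-04, -4.39865613e+01, -1.76949441e+01,  6.33089477e-02,
        5.02518879e-02, -1.04904151e-05]), 'position': array([ 0.14726724, -0.60740078,  0.2415935 ]), 'tool_rot': array([9.92941493e-01, 1.18605182e-01, 1.86252715e-05, 4.28794593e-05]), 'ft_force': array([-0.1137956 , -0.05812767, -0.09930422]), 'moment': array([ 0.0112237 , -0.02036712,  0.0016406 ]), 'grip_force': 0.0, 'grip_width': 0.08675232280654038}
```

View pics/scene0.png

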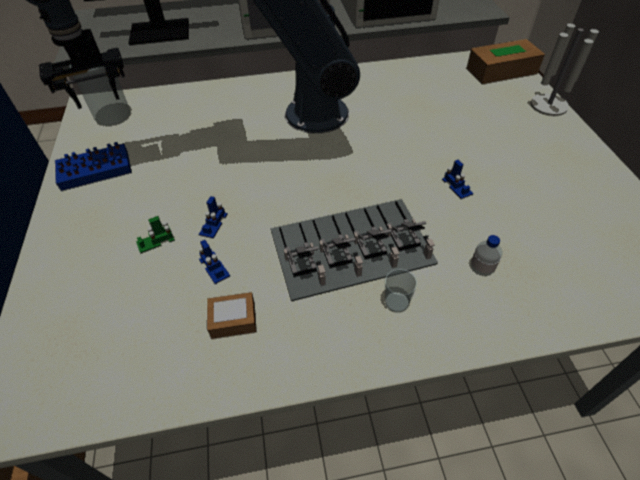

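View pics/side0.png

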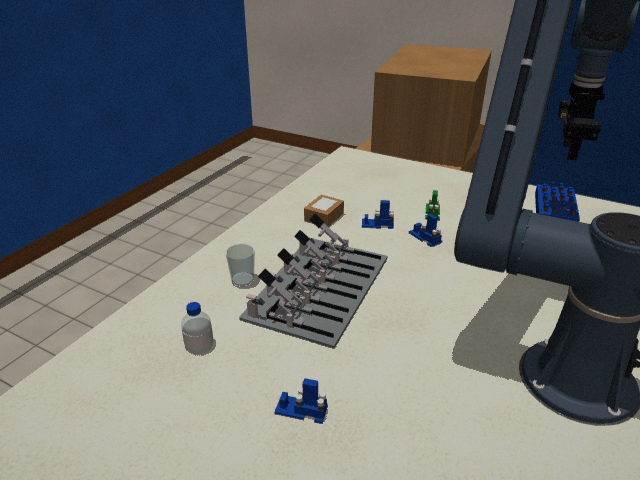

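```bash
cat > fit.py <<'E'
from h import *
from scipy.optimize import minimize
BOX=[(-40,50,-21,21,0,6),(-40,14,-15,15,0,26),(-26,0,-7,7,26,78),(33,43,-10,10,6,28)]
CORN=[np.array([[x,y,z] for x in b[:2] for y in b[2:4] for z in b[4:]])/1000. for b in BOX]
S=4
def blue(im):
    h=cv2.cvtColor(im,cv2.COLOR_BGR2HSV)
    return cv2.inRange(h,(108,110,25),(130,255,255))
def T(p,P,z0=0):
    c,s=np.cos(p[2]),np.sin(p[2]); return P@np.array([[c,s,0],[-s,c,0],[0,0,1]])+[p[0],p[1],z0]
def render(name,p,o,win,z0=0):
    x0,y0,w,h=win; m=np.zeros((h*S,w*S),np.uint8)
    for C in CORN:
        uv=(proj(name,T(p,C,z0),o)-[x0,y0]+.5)*S-.5
        cv2.fillConvexPoly(m,cv2.convexHull(np.round(uv*16).astype(np.int32)),255,shift=4)
    return m
def fit(views,g,yaws=np.arange(0,2*np.pi,np.pi/8),z0=0):
    """views: [(name,im,o,win)]; g=(x,y) guess -> pose (x,y,yaw), cost"""
    D=[]
    for n,im,o,w in views:
        x0,y0,ww,hh=w; D.append((n,o,w,cv2.resize(blue(im)[y0:y0+hh,x0:x0+ww],None,fx=S,fy=S,interpolation=cv2.INTER_LINEAR)))
    def cost(p): return sum(np.mean(np.abs(render(n,p,o,w,z0).astype(float)-m))/max(m.mean(),1) for n,o,w,m in D)/len(D)
    best=None
    c0=sorted((cost([*g,y]),y) for y in yaws)[:5]
    for _,y in c0:
        r=minimize(cost,[*g,y],method='Nelder-Mead',options=dict(initial_simplex=np.array([*g,y])+np.array([[0,0,0],[.012,0,0],[0,.012,0],[0,0,.25]]),xatol=2e-4,fatol=1e-5,maxiter=150))
        if best is None or r.fun<best.fun: best=r
    return best.x,best.fun
def win(b,m=10):
    x,y,w,h=[int(v) for v in b]; x0=max(0,x-m);y0=max(0,y-m); return (x0,y0,min(640,x+w+m)-x0,min(480,y+h+m)-y0)
E
python3 - <<'E'
from fit import *
sc=cv2.imread('pics/scene0.png'); sd=cv2.imread('pics/side0.png')
for a,b in (((198,196,29,44),(410,215,32,31)),((202,240,28,44),(364,200,30,29)),((443,161,28,38),(276,381,51,42))):
    g=at_z('scene',(a[0]+a[2]/2,a[1]+a[3]/2),.025)[:2]
    for v in ([('scene',sc,None,win(a))],[('side',sd,None,win(b))],[('scene',sc,None,win(a)),('side',sd,None,win(b))]):
        p,c=fit(v,g); print(np.round(p,4),np.degrees(p[2]).round(1),round(c,3))
st=np.array([(-115,185),(-115,-185),(115,-185),(115,185)])/1000.
uv=np.array([(403,201),(271,235),(293,294),(437,262)])
def res(p):
    P=T(p,np.c_[st,np.full(4,.01)]); return (proj('scene',P)-uv).ravel()
from scipy.optimize import least_squares
r=least_squares(res,[.7,0,0]); print('station',r.x,r.fun.round(1))
for n,b in (('bottle',(473,233,28,43)),('vial_box',(207,292,50,46)),('beaker',(384,270,35,42))):
    print(n,at_z('scene',(b[0]+b[2]/2,b[1]+b[3]/2),.04).round(3))
P=T(r.x,np.c_[st,np.full(4,.01)]); print(proj('side',P).round(0).tolist())
E
```

```text
[ 0.435  -0.359   5.8765] 336.7 0.498Traceback (most recent call last):
  File "<stdin>", line 6, in <module>
  File "fit.py", line 26, in fit
    r=minimize(cost,[*g,y],method='Nelder-Mead',options=dict(initial_simplex=np.array([*g,y])+np.array([[0,0,0],[.012,0,0],[0,.012,0],[0,0,.25]]),xatol=2e-4,fatol=1e-5,maxiter=150))
    res = _minimize_neldermead(fun, x0, args, callback, bounds=bounds,
                               **options)
    fxcc = func(xcc)
    fx = function(np.copy(x), *(wrapper_args + args))
  File "fit.py", line 22, in cost
    def cost(p): return sum(np.mean(np.abs(render(n,p,o,w,z0).astype(float)-m))/max(m.mean(),1) for n,o,w,m in D)/len(D)
                        ~~~^^^^^^^^^^^^^^^^^^^^^^^^^^^^^^^^^^^^^^^^^^^^^^^^^^^^^^^^^^^^^^^^^^^^^^^^^^^^^^^^^^^^^^
  File "fit.py", line 22, in <genexpr>
    def cost(p): return sum(np.mean(np.abs(render(n,p,o,w,z0).astype(float)-m))/max(m.mean(),1) for n,o,w,m in D)/len(D)
                                           ~~~~~~^^^^^^^^^^^^
  File "fit.py", line 14, in render
    uv=(proj(name,T(p,C,z0),o)-[x0,y0]+.5)*S-.5
        ~~~~^^^^^^^^^^^^^^^^^^
  File "h.py", line 23, in proj
    P=np.atleast_2d(np.array(P,float)); ci=viewer.camera_info(name); K=np.array(ci['intrinsics'],float)
                                           ~~~~~~~~~~~~~~~~~~^^^^^^
ValueError: time passes only in moves, steps and waits
```

```bash
sed -i 's/viewer\.camera_info(name)/info(name)/; s/viewer\.camera_info(name)/info(name)/' h.py
cat >> h.py <<'E'
import functools,pickle,os
@functools.cache
def info(name):
    f=f'{name}.pkl'
    if not os.path.exists(f): pickle.dump(viewer.camera_info(name),open(f,'wb'))
    return pickle.load(open(f,'rb'))
E
cat > r1.py <<'E'
from fit import *
sc=cv2.imread('pics/scene0.png'); sd=cv2.imread('pics/side0.png')
for a,b in (((198,196,29,44),(410,215,32,31)),((202,240,28,44),(364,200,30,29)),((443,161,28,38),(276,381,51,42))):
    g=at_z('scene',(a[0]+a[2]/2,a[1]+a[3]/2),.025)[:2]
    for v in ([('scene',sc,None,win(a))],[('side',sd,None,win(b))],[('scene',sc,None,win(a)),('side',sd,None,win(b))]):
        p,c=fit(v,g); print(np.round(p,4),np.degrees(p[2]).round(1),round(c,3))
st=np.array([(-115,185),(-115,-185),(115,-185),(115,185)])/1000.
uv=np.array([(403,201),(271,235),(293,294),(437,262)])
def res(p):
    P=T(p,np.c_[st,np.full(4,.01)]); return (proj('scene',P)-uv).ravel()
from scipy.optimize import least_squares
r=least_squares(res,[.7,0,0]); print('station',r.x,r.fun.round(1))
for n,b in (('bottle',(473,233,28,43)),('vial_box',(207,292,50,46)),('beaker',(384,270,35,42))):
    print(n,at_z('scene',(b[0]+b[2]/2,b[1]+b[3]/2),.04).round(3))
P=T(r.x,np.c_[st,np.full(4,.01)]); print(proj('side',P).round(0).tolist())
E
python3 r1.py
```

```text
[ 0.435  -0.359   5.8765] 336.7 0.498
[ 0.4356 -0.3543 -0.5247] -30.1 0.359
[ 0.4364 -0.3566  5.814 ] 333.1 0.446
[ 0.5815 -0.364   0.3903] 22.4 0.519
[ 0.5814 -0.3616  0.3816] 21.9 0.279
[ 0.5825 -0.3635  0.3918] 22.5 0.405
[0.4295 0.3264 0.1766] 10.1 0.472
[0.4294 0.3269 0.26  ] 14.9 0.286
[0.4294 0.3269 0.2436] 14.0 0.387
station [ 0.59079396 -0.01555625  0.09888782] [-0.8 -2.6 -0.3 -6.7 -1.2  6.3  2.2  0.3]
bottle [0.708 0.286 0.04 ]
vial_box [ 0.754 -0.321  0.04 ]
beaker [0.767 0.056 0.04 ]
[[333.0, 344.0], [386.0, 254.0], [306.0, 236.0], [237.0, 316.0]]
```

Three blue carriers are visible at scene pixels (213,217), (213,262) and (457,180). The green look-alike is at (155,235). The station's raised levers face the beaker, around (350,245). I'm moving above the station to look closely.

```bash
python3 -m creep '[{"translation":[150,-129,-60],"roll":8,"gripper":87},{"translation":[150,-129,-60],"roll":8,"gripper":87},{"translation":[150,-129,-60],"roll":8,"gripper":87},{"translation":[150,-129,-60],"roll":8,"gripper":87},{"translation":[150,-129,-60],"roll":8,"gripper":87}]' 40 && python3 -m creep '[{"translation":[116,-131,0],"roll":0,"gripper":87},{"translation":[116,-131,0],"roll":0,"gripper":87},{"translation":[116,-131,0],"roll":0,"gripper":87},{"translation":[116,-131,0],"roll":0,"gripper":87},{"translation":[116,-131,0],"roll":0,"gripper":87}]' && python3 -m creep '[{"translation":[116,-131,0],"roll":0,"gripper":87},{"translation":[116,-131,0],"roll":0,"gripper":87},{"translation":[116,-131,0],"roll":0,"gripper":87},{"translation":[116,-131,0],"roll":0,"gripper":87},{"translation":[116,-131,0],"roll":0,"gripper":87}]' && python3 -m creep '[{"translation":[116,-131,0],"roll":0,"gripper":87},{"translation":[116,-131,0],"roll":0,"gripper":87},{"translation":[116,-131,0],"roll":0,"gripper":87},{"translation":[116,-131,0],"roll":0,"gripper":87},{"translation":[116,-131,0],"roll":0,"gripper":87}]'
python3 - <<'E'
from h import *
o,im=cam('wrist','w1.png'); pickle.dump(o,open('w1.pkl','wb')); print(o['position'],R.from_quat(o['tool_rot']).as_matrix().round(3).tolist(),o['time'])
E
```

```text
time: 1.47
position: [0.2634, -0.445, 0.3021]
tool_rot: [0.999, 0.049, 0.0, -0.0]
ft_force: [0.5, -0.6, -0.0]
grip_width: 0.087
grip_force: 0.0
time: 1.88
position: [0.3672, -0.2995, 0.3017]
tool_rot: [0.999, 0.052, 0.001, -0.002]
ft_force: [-0.6, -0.1, 0.3]
grip_width: 0.0869
grip_force: 0.0
time: 2.3
position: [0.4703, -0.159, 0.3018]
tool_rot: [0.999, 0.052, 0.001, -0.001]
ft_force: [0.1, -0.5, 1.0]
grip_width: 0.0869
grip_force: 0.0
time: 2.72
position: [0.5736, -0.0177, 0.3017]
tool_rot: [0.999, 0.051, 0.002, -0.001]
ft_force: [0.8, -0.3, 0.7]
grip_width: 0.0869
grip_force: 0.0
[ 0.57357222 -0.01765852  0.30165188] [[0.995, 0.102, 0.003], [0.102, -0.995, 0.002], [0.004, -0.001, -1.0]] 2.7167
```

View pics/w1.png

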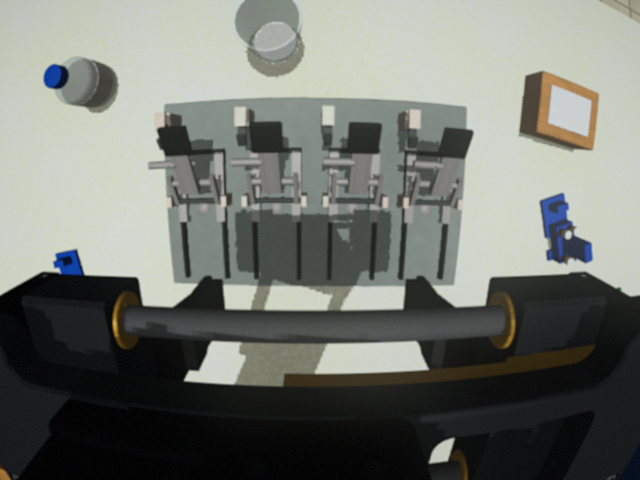

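```bash
python3 - <<'E'
from fit import *
from scipy.optimize import least_squares
o=pickle.load(open('w1.pkl','rb'))
im=cv2.imread('pics/w1.png'); 
st=np.array([(115,185),(115,-185),(-115,-185),(-115,185)])/1000.
uv=np.array([(166,104),(467,107),(457,286),(176,284)],float)
g=cv2.cvtColor(im,cv2.COLOR_BGR2GRAY); uv=cv2.cornerSubPix(g,uv.astype(np.float32).reshape(-1,1,2),(4,4),(-1,-1),(3,30,.01)).reshape(-1,2); print(uv)
f=lambda p:(proj('wrist',T(p,np.c_[st,np.full(4,.01)]),o)-uv).ravel()
r=least_squares(f,[.59,-.015,.1]); p=r.x; print(p,r.fun.round(1))
c,s=np.cos(p[2]),np.sin(p[2])
for u in ((184,278),(226,277),(255,278),(301,279),(330,279),(374,278),(402,278),(439,277)):
    w=at_z('wrist',u,.018,o)[:2]-p[:2]; print(u,(w@np.array([[c,-s],[s,c]])*1000).round(1))
for (u,z) in (((158,119),.064),((413,118),.064),((240,116),.064),((328,115),.064)):
    w=at_z('wrist',u,z,o)[:2]-p[:2]; print(u,(w@np.array([[c,-s],[s,c]])*1000).round(1))
for u in ((172,140),(266,137),(365,138),(458,142)):
    w=at_z('wrist',u,.102,o)[:2]-p[:2]; print('pad',u,(w@np.array([[c,-s],[s,c]])*1000).round(1))
cv2.imwrite('pics/w1c.png',cv2.resize(im[90:300,150:480],None,fx=2.4,fy=2.4,interpolation=cv2.INTER_CUBIC))
E
```

```text
[[164.12523  104.080956]
 [465.7023   106.4206  ]
 [453.26224  284.62717 ]
 [173.82932  282.37936 ]]
[ 0.58782033 -0.01738149  0.09541534] [-1.4 -0.6  1.4 -0.5  0.9  0.7 -0.9  0.8]
(184, 278) [-104.1  165.2]
(226, 277) [-101.3  109. ]
(255, 278) [-101.9   72.2]
(301, 279) [-102.3   15.5]
(330, 279) [-102.1  -19.9]
(374, 278) [-100.7  -74.2]
(402, 278) [-100.9 -109.8]
(439, 277) [-100.1 -158.9]
(158, 119) [ 91.1 167.7]
(413, 118) [  89.4 -100.9]
(240, 116) [88.7 76.5]
(328, 115) [ 88.8 -13. ]
pad (172, 140) [ 66.  136.4]
pad (266, 137) [65.2 44.8]
pad (365, 138) [ 65.  -45.7]
pad (458, 142) [  66.3 -136.7]
```

View pics/w1c.png

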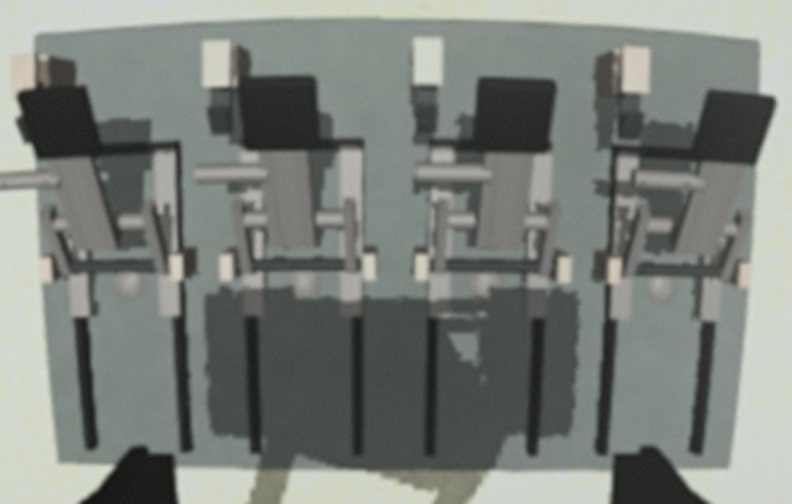

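The wrist view shows four bays. The plate corners are at (164,104), (466,106), (453,285) and (174,282), and the guides' near ends are at row ~278. This puts the bay origin at the station's x of about 0. Next is a small planner that gives move sizes, then a closer look at carrier A.

```bash
cat > plan.py <<'E'
"""plan.py  'x y z yawdeg; ...'  : tool-axis shifts from the present pose through waypoints. prefix b3: for bay frame coords (mm, TCP over floor)"""
import sys; from h import *
ST=np.array([0.5878,-0.0174,0.0954])
BY=[.135,.045,-.045,-.135]
def bay(k,x,y,z,roll=0):
    c,s=np.cos(ST[2]),np.sin(ST[2]); X,Y=x/1000,BY[k]+y/1000
    return [ST[0]+c*X-s*Y,ST[1]+s*X+c*Y,.010+z/1000,np.degrees(ST[2])+roll]
def show(wps):
    o=telemetry.get_obs(); M=R.from_quat(o['tool_rot']).as_matrix()
    cur=[*o['position'],np.degrees(np.arctan2(M[1,0],M[0,0]))]; print('now',np.round(cur,4),'F',o['ft_force'].round(1),'w',round(o['grip_width'],4),'t',o['time'])
    for w in wps:
        n=1
        d=np.array(w[:3])-cur[:3]; r=(cur[3]-w[3]+180)%360-180
        n=int(max(np.ceil(np.linalg.norm(d)/.205),np.ceil(abs(r)/35.5),1))
        for i in range(n):
            y=np.radians(cur[3]); s=d/n
            print(' T',(1000*np.array([s[0]*np.cos(y)+s[1]*np.sin(y),s[0]*np.sin(y)-s[1]*np.cos(y),-s[2]])).round(1).tolist(),'roll',round(r/n,1),'-> rows',int(np.ceil(max(np.linalg.norm(s)/.0415,abs(r/n)/7.1,1))))
            cur=[*(np.array(cur[:3])+s),cur[3]-r/n]
if __name__=='__main__':
    W=[]
    for t in sys.argv[1].split(';'):
        v=t.split()
        W.append(bay(int(v[0][1]),*map(float,v[1:])) if v[0][0]=='b' else list(map(float,v)))
    show(W)
E
python3 plan.py '0.345 -0.310 0.20 -27'
```

```text
now [ 0.5728 -0.0186  0.3014  5.8897] F [ 0.9 -0.5  0.8] w 0.0869 t 2.7667
 T [-128.2, 133.2, 50.7] roll 16.4 -> rows 5
 T [-85.3, 164.1, 50.7] roll 16.4 -> rows 5
```

```bash
python3 -m creep '[{"translation":[-128,133,51],"roll":16.4,"gripper":60},{"translation":[-128,133,51],"roll":16.4,"gripper":60},{"translation":[-128,133,51],"roll":16.4,"gripper":60},{"translation":[-128,133,51],"roll":16.4,"gripper":60},{"translation":[-128,133,51],"roll":16.4,"gripper":60}]' >/dev/null && python3 -m creep '[{"translation":[-85,164,51],"roll":16.4,"gripper":60},{"translation":[-85,164,51],"roll":16.4,"gripper":60},{"translation":[-85,164,51],"roll":16.4,"gripper":60},{"translation":[-85,164,51],"roll":16.4,"gripper":60},{"translation":[-85,164,51],"roll":16.4,"gripper":60}]'
cat > look.py <<'E'
"""look.py x y yawdeg name : fit carrier in wrist view near guess (origin), plan the grasp"""
import sys; from fit import *; import plan
x,y,a=map(float,sys.argv[1:4]); o,im=cam('wrist',sys.argv[4]+'.png'); pickle.dump(o,open(sys.argv[4]+'.pkl','wb'))
uv=np.vstack([proj('wrist',T((x,y,np.radians(a)),C),o) for C in CORN]); lo=uv.min(0);hi=uv.max(0)
w=win([*lo,*(hi-lo)],35)
p,c=fit([('wrist',im,o,w)],(x,y),np.radians(a)+np.array([-.6,-.3,0,.3,.6])); print('pose',p.round(4),np.degrees(p[2]).round(1),'cost',round(c,3))
v=im.copy()
for C in CORN:
    h=cv2.convexHull(np.round(proj('wrist',T(p,C),o)).astype(np.int32)); cv2.polylines(v,[h],True,(0,255,255),1)
x0,y0,ww,hh=w; cv2.imwrite('pics/'+sys.argv[4]+'v.png',cv2.resize(v[y0:y0+hh,x0:x0+ww],None,fx=3,fy=3))
g=p[:2]-.013*np.array([np.cos(p[2]),np.sin(p[2])]); d=np.degrees(p[2])
plan.show([[*g,.12,d],[*g,.066,d]])
E
python3 look.py 0.4364 -0.3566 -27 wa
```

```text
time: 3.6
position: [0.338, -0.3148, 0.1989]
tool_rot: [0.972, -0.237, -0.001, 0.001]
ft_force: [-0.1, 0.4, -0.0]
grip_width: 0.0601
grip_force: 0.0
pose [ 0.4336 -0.3596 -0.4774] -27.4 cost 0.59
now [  0.3367  -0.3172   0.1982 -27.4869] F [-0.9 -1.9 -1.1] w 0.0602 t 3.65
 T [92.5, -7.1, 78.2] roll -0.1 -> rows 3
 T [0.0, -0.0, 54.0] roll 0.0 -> rows 2
```

View pics/wav.png

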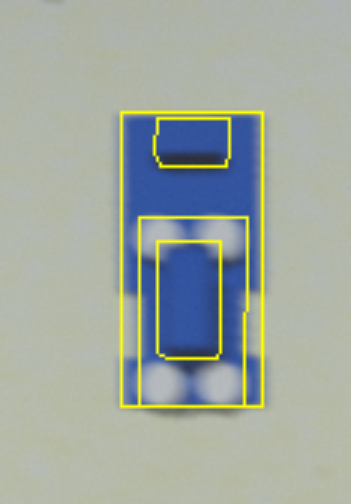

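The overlay matches the carrier, with fin, lug and foot aligned. I'm letting the arm settle, then planning the grasp from that fit.

```bash
python3 -m creep '[{"translation":[0,0,0],"roll":0,"gripper":60},{"translation":[0,0,0],"roll":0,"gripper":60},{"translation":[0,0,0],"roll":0,"gripper":60}]' && python3 look.py 0.4336 -0.3596 -27 wb
```

```text
time: 3.9
position: [0.3417, -0.3112, 0.1999]
tool_rot: [0.972, -0.235, -0.0, -0.0]
ft_force: [0.4, -0.2, -0.3]
grip_width: 0.06
grip_force: 0.0
pose [ 0.4354 -0.3575 -0.4638] -26.6 cost 0.402
now [  0.3421  -0.3109   0.1999 -27.1155] F [ 0.1 -0.1  0. ] w 0.0599 t 3.95
 T [91.3, -1.0, 79.9] roll -0.5 -> rows 3
 T [0.0, -0.0, 54.0] roll 0.0 -> rows 2
```

```bash
python3 -m creep '[{"translation":[91,-1,80],"roll":-0.5,"gripper":60},{"translation":[91,-1,80],"roll":-0.5,"gripper":60},{"translation":[91,-1,80],"roll":-0.5,"gripper":60},{"translation":[91,-1,80],"roll":-0.5,"gripper":60},{"translation":[91,-1,80],"roll":-0.5,"gripper":60}]' && python3 -m creep '[{"translation":[0,0,30],"roll":0,"gripper":60},{"translation":[0,0,54],"roll":0,"gripper":60},{"translation":[0,0,54],"roll":0,"gripper":60},{"translation":[0,0,54],"roll":0,"gripper":10},{"translation":[0,0,54],"roll":0,"gripper":10}]' 50 && python3 -m creep '[{"translation":[0,0,0],"roll":0,"gripper":10},{"translation":[0,0,0],"roll":0,"gripper":10},{"translation":[0,0,0],"roll":0,"gripper":10},{"translation":[0,0,0],"roll":0,"gripper":10},{"translation":[0,0,0],"roll":0,"gripper":10}]'
```

```text
time: 4.37
position: [0.4244, -0.3507, 0.1176]
tool_rot: [0.973, -0.229, -0.002, -0.001]
ft_force: [-1.0, -0.1, -0.7]
grip_width: 0.0601
grip_force: 0.0
time: 4.78
position: [0.4238, -0.3524, 0.0675]
tool_rot: [0.973, -0.23, 0.001, 0.001]
ft_force: [-0.6, 0.6, -0.2]
grip_width: 0.053
grip_force: 0.0
time: 5.2
position: [0.4235, -0.3525, 0.0661]
tool_rot: [0.973, -0.231, 0.0, 0.0]
ft_force: [-0.0, -1.0, 0.1]
grip_width: 0.0216
grip_force: 0.0
```

```bash
python3 -m creep '[{"translation":[0,0,0],"roll":0,"gripper":10},{"translation":[0,0,0],"roll":0,"gripper":10},{"translation":[0,0,0],"roll":0,"gripper":10},{"translation":[0,0,0],"roll":0,"gripper":10}]' && python3 plan.py '0.4238 -0.3525 0.166 -26.6; b3 -101 0 150; b3 -101 0 80; b3 -101 0 66'
```

```text
time: 5.53
position: [0.4233, -0.352, 0.0655]
tool_rot: [0.973, -0.231, -0.0, -0.0]
ft_force: [-0.3, 0.7, 0.7]
grip_width: 0.0138
grip_force: 50.0
now [  0.4233  -0.352    0.0655 -26.6764] F [-0.3  0.7  0.7] w 0.0138 t 5.5333
 T [0.7, 0.2, -100.5] roll -0.1 -> rows 3
 T [-8.7, -102.5, 3.0] roll -16.0 -> rows 3
 T [20.0, -100.9, 3.0] roll -16.0 -> rows 3
 T [0.0, -0.0, 70.0] roll 0.0 -> rows 2
 T [0.0, 0.0, 14.0] roll 0.0 -> rows 1
```

```bash
python3 -m creep '[{"translation":[0,0,-35],"roll":0,"gripper":10},{"translation":[0,0,-70],"roll":0,"gripper":10},{"translation":[0,0,-100],"roll":0,"gripper":10},{"translation":[0,0,-100],"roll":0,"gripper":10}]' && python3 -m creep '[{"translation":[-4,-40,2],"roll":-6,"gripper":10},{"translation":[-8,-75,2],"roll":-12,"gripper":10},{"translation":[-9,-102,3],"roll":-16,"gripper":10},{"translation":[-9,-102,3],"roll":-16,"gripper":10}]' && python3 -m creep '[{"translation":[10,-40,2],"roll":-6,"gripper":10},{"translation":[15,-75,2],"roll":-12,"gripper":10},{"translation":[20,-101,3],"roll":-16,"gripper":10},{"translation":[20,-101,3],"roll":-16,"gripper":10},{"translation":[20,-101,3],"roll":-16,"gripper":10}]' && python3 plan.py 'b3 -101 0 80; b3 -101 0 66'
python3 - <<'E'
from h import *
o,im=cam('wrist','w2.png'); pickle.dump(o,open('w2.pkl','wb')); print(o['position'])
E
```

```text
time: 5.87
position: [0.4258, -0.3552, 0.1707]
tool_rot: [0.973, -0.231, 0.004, 0.004]
ft_force: [0.8, -1.4, -1.6]
grip_width: 0.0135
grip_force: 50.0
time: 6.2
position: [0.4605, -0.2513, 0.1611]
tool_rot: [0.996, -0.09, -0.002, -0.003]
ft_force: [-0.9, 0.2, -1.7]
grip_width: 0.0136
grip_force: 50.0
time: 6.62
position: [0.4992, -0.1604, 0.1586]
tool_rot: [0.999, 0.047, -0.001, -0.0]
ft_force: [-0.0, 0.2, -2.0]
grip_width: 0.0136
grip_force: 50.0
now [ 0.4992 -0.1604  0.1586  5.4428] F [-0.   0.2 -2. ] w 0.0136 t 6.6167
 T [0.9, 1.1, 68.6] roll -0.0 -> rows 2
 T [0.0, 0.0, 14.0] roll 0.0 -> rows 1
[ 0.49916039 -0.16039295  0.15859082]
```

View pics/w2.png

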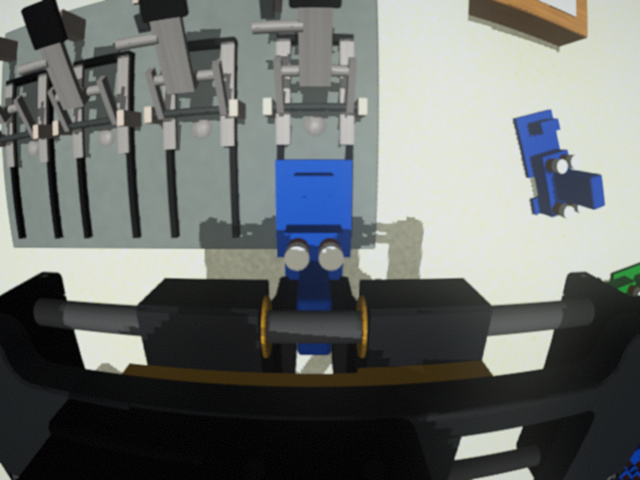

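```bash
python3 - <<'E'
from plan import *
o=pickle.load(open('w2.pkl','rb')); c,s=np.cos(ST[2]),np.sin(ST[2])
for n,u,z in (('stud3',(316,125),.013),('stud2',(202,130),.013),('stud1',(107,138),.013),('g2',(175,236),.018),('g2',(237,234),.018),('g1',(88,235),.018),('g1',(135,233),.018),('g3L',(281,150),.018),('g3R',(348,152),.018),('lipL',(282,146),.022),('lipR',(346,146),.022),('corner',(375,248),.01),('edge',(378,120),.01),('postL',(268,107),.034),('postR',(362,105),.034)):
    w=at_z('wrist',u,z,o)[:2]-ST[:2]; print(n,u,(w@np.array([[c,-s],[s,c]])*1000).round(1))
E
```

```text
stud3 (316, 125) [ -15.6 -136.3]
stud2 (202, 130) [-16.8 -46.8]
stud1 (107, 138) [-16.3  41.2]
g2 (175, 236) [-101.4  -20.5]
g2 (237, 234) [-100.   -73.6]
g1 (88, 235) [-100.    67.6]
g1 (135, 233) [-98.6  17. ]
g3L (281, 150) [ -34.7 -109.8]
g3R (348, 152) [ -36.2 -160.4]
lipL (282, 146) [ -31.7 -111. ]
lipR (346, 146) [ -31.7 -158.5]
corner (375, 248) [-113.8 -184.8]
edge (378, 120) [ -10.5 -184.5]
postL (268, 107) [  -3.3 -102.1]
postR (362, 105) [  -1.7 -168.8]
```

```bash
python3 -m creep '[{"translation":[1,1,35],"roll":0,"gripper":10},{"translation":[1,1,69],"roll":0,"gripper":10},{"translation":[1,1,69],"roll":0,"gripper":10},{"translation":[1,1,69],"roll":0,"gripper":10}]' && python3 plan.py 'b3 -101 0 66'
```

```text
time: 7.0
position: [0.4987, -0.1629, 0.0888]
tool_rot: [0.999, 0.045, -0.003, -0.001]
ft_force: [0.5, -0.3, -2.1]
grip_width: 0.014
grip_force: 50.0
now [ 0.4987 -0.1629  0.0888  5.1915] F [ 0.5 -0.3 -2.1] w 0.014 t 7.0
 T [1.6, -1.4, 12.8] roll -0.3 -> rows 1
```

```bash
python3 -m creep '[{"translation":[0,0,0],"roll":0,"gripper":10},{"translation":[0,0,4],"roll":0,"gripper":10},{"translation":[0,0,8],"roll":0,"gripper":10},{"translation":[0,0,12],"roll":0,"gripper":10},{"translation":[0,0,12],"roll":0,"gripper":10}]' && python3 -m creep '[{"translation":[0,0,1],"roll":0,"gripper":10},{"translation":[0,0,1],"roll":0,"gripper":10}]' && python3 plan.py 'b3 -101 0 66;b3 -55 0 66;b3 -13 0 66'
```

```text
time: 7.42
position: [0.5006, -0.1625, 0.0788]
tool_rot: [0.999, 0.046, 0.0, 0.0]
ft_force: [-0.1, 0.7, -2.2]
grip_width: 0.0137
grip_force: 50.0
time: 7.58
position: [0.5006, -0.1624, 0.0777]
tool_rot: [0.999, 0.047, 0.0, 0.0]
ft_force: [0.4, 0.3, -2.7]
grip_width: 0.0137
grip_force: 5.0
now [ 0.5006 -0.1624  0.0777  5.3357] F [ 0.4  0.3 -2.7] w 0.0137 t 7.5833
 T [-0.4, -1.0, 1.7] roll -0.1 -> rows 1
 T [46.0, -0.0, -0.0] roll 0.0 -> rows 2
 T [42.0, 0.0, -0.0] roll 0.0 -> rows 2
```

```bash
python3 -m creep '[{"translation":[0,0,0],"roll":0,"gripper":10},{"translation":[0,0,0],"roll":0,"gripper":10},{"translation":[0,0,0],"roll":0,"gripper":10},{"translation":[0,0,0],"roll":0,"gripper":10},{"translation":[0,0,0],"roll":0,"gripper":10}]' 50 && python3 -m creep '[{"translation":[0,-1,1],"roll":0,"gripper":10},{"translation":[0,-1,2],"roll":0,"gripper":10},{"translation":[0,-1,2],"roll":0,"gripper":10}]' && python3 plan.py 'b3 -101 0 66;b3 -55 0 66;b3 -13 0 66'
```

```text
time: 8.0
position: [0.5006, -0.1624, 0.0776]
tool_rot: [0.999, 0.046, 0.0, 0.0]
ft_force: [-0.5, -0.5, -2.2]
grip_width: 0.0137
grip_force: 50.0
time: 8.25
position: [0.5004, -0.1613, 0.0756]
tool_rot: [0.999, 0.046, -0.0, -0.0]
ft_force: [0.1, 0.3, -2.1]
grip_width: 0.0133
grip_force: 50.0
now [ 0.5004 -0.1613  0.0756  5.3293] F [ 0.1  0.3 -2.1] w 0.0133 t 8.25
 T [-0.3, 0.1, -0.4] roll -0.1 -> rows 1
 T [46.0, -0.0, -0.0] roll 0.0 -> rows 2
 T [42.0, 0.0, -0.0] roll 0.0 -> rows 2
```

```bash
for i in 1; do python3 -m creep '[{"translation":[0,0,1],"roll":0,"gripper":10},{"translation":[0,0,1],"roll":0,"gripper":10}]' | sed -n '2p;4p'; python3 -m creep '[{"translation":[0,0,1],"roll":0,"gripper":10},{"translation":[0,0,1],"roll":0,"gripper":10}]' | sed -n '2p;4p'; done
```

```text
position: [0.5004, -0.1613, 0.0755]
ft_force: [-0.9, 1.3, 6.4]
position: [0.5004, -0.1613, 0.0755]
ft_force: [-3.8, 1.9, 13.9]
```

```bash
python3 -m creep '[{"translation":[0,0,-1.5],"roll":-0.1,"gripper":10},{"translation":[10,0,-1.5],"roll":-0.1,"gripper":10},{"translation":[20,0,-1.5],"roll":-0.1,"gripper":10},{"translation":[30,0,-1.5],"roll":-0.1,"gripper":10},{"translation":[40,0,-1.5],"roll":-0.1,"gripper":10}]' | sed -n '2p;4p;6p' && python3 -m creep '[{"translation":[8,0,0],"roll":0,"gripper":10},{"translation":[15,0,0],"roll":0,"gripper":10},{"translation":[22,0,0],"roll":0,"gripper":10},{"translation":[29,0,0],"roll":0,"gripper":10},{"translation":[29,0,0],"roll":0,"gripper":10}]' && python3 plan.py 'b3 -13 0 66'
```

```text
position: [0.5402, -0.1576, 0.0755]
ft_force: [-4.0, -0.5, 4.8]
grip_force: 50.0
time: 9.42
position: [0.5713, -0.1551, 0.0756]
tool_rot: [0.999, 0.047, 0.001, 0.0]
ft_force: [1.0, 1.4, 1.5]
grip_width: 0.0135
grip_force: 50.0
now [ 0.5713 -0.1551  0.0756  5.4246] F [1.  1.4 1.5] w 0.0135 t 9.4167
 T [16.5, -0.5, -0.4] roll -0.0 -> rows 1
```

Sliding in cleanly; now the last part, to the end stop.

```bash
python3 -m creep '[{"translation":[4,0,0],"roll":0,"gripper":10},{"translation":[8,0,0],"roll":0,"gripper":10},{"translation":[12,0,0],"roll":0,"gripper":10},{"translation":[15,0,0],"roll":0,"gripper":10},{"translation":[15,0,0],"roll":0,"gripper":10}]' | sed -n '2p;4p;6p' && python3 -m creep '[{"translation":[1,0,0],"roll":0,"gripper":10},{"translation":[2,0,0],"roll":0,"gripper":10},{"translation":[2,0,0],"roll":0,"gripper":10}]'| sed -n '2p;4p;6p' && python3 -m creep '[{"translation":[1,0,0],"roll":0,"gripper":10},{"translation":[1.5,0,0],"roll":0,"gripper":10},{"translation":[1.5,0,0],"roll":0,"gripper":10}]'| sed -n '2p;4p;6p';  python3 plan.py 'b3 -13 0 66'
```

```text
position: [0.5854, -0.1538, 0.0755]
ft_force: [-0.4, 0.3, 5.4]
grip_force: 50.0
position: [0.5856, -0.1536, 0.0755]
ft_force: [-3.5, -1.7, 7.2]
grip_force: 50.0
position: [0.5862, -0.1535, 0.0756]
ft_force: [-5.1, -1.1, 8.8]
grip_force: 50.0
now [ 0.5862 -0.1535  0.0756  5.456 ] F [-5.1 -1.1  8.8] w 0.0136 t 10.3333
 T [1.5, -0.4, -0.4] roll -0.0 -> rows 1
```

```bash
for i in 1; do python3 -m creep '[{"translation":[1,0,-0.5],"roll":0,"gripper":10},{"translation":[1.5,0,-0.5],"roll":0,"gripper":10},{"translation":[1.5,0,-0.5],"roll":0,"gripper":10}]'| sed -n '2p;4p;6p' ; python3 -m creep '[{"translation":[1,0,0],"roll":0,"gripper":10},{"translation":[1.5,0,0],"roll":0,"gripper":10},{"translation":[1.5,0,0],"roll":0,"gripper":10}]'| sed -n '2p;4p;6p';  done; python3 plan.py 'b3 -13 0 66'
```

```text
position: [0.5877, -0.1532, 0.0756]
ft_force: [-5.8, -1.3, 6.3]
grip_force: 50.0
position: [0.5879, -0.1532, 0.0757]
ft_force: [-7.3, -2.1, 8.9]
grip_force: 50.0
now [ 0.5879 -0.1532  0.0757  5.484 ] F [-7.3 -2.1  8.9] w 0.0135 t 10.8333
 T [-0.2, -0.1, -0.3] roll 0.0 -> rows 1
```

```bash
python3 -m creep '[{"translation":[1,0,0],"roll":0,"gripper":10},{"translation":[2,0,0],"roll":0,"gripper":10},{"translation":[2,0,0],"roll":0,"gripper":10}]'| sed -n '2p;4p;6p' ; python3 -m creep '[{"translation":[1,0,0],"roll":0,"gripper":10},{"translation":[2,0,0],"roll":0,"gripper":10},{"translation":[2,0,0],"roll":0,"gripper":10}]'| sed -n '2p;4p;6p';
python3 - <<'E'
from h import *
o,im=cam('wrist','w3.png'); pickle.dump(o,open('w3.pkl','wb')); print(o['position'])
E
```

```text
position: [0.5882, -0.1531, 0.0759]
ft_force: [-11.9, -4.2, 13.1]
grip_force: 50.0
position: [0.5884, -0.153, 0.0761]
ft_force: [-16.3, -5.1, 17.3]
grip_force: 50.0
[ 0.58842009 -0.15303755  0.07612442]
```

View pics/w3.png

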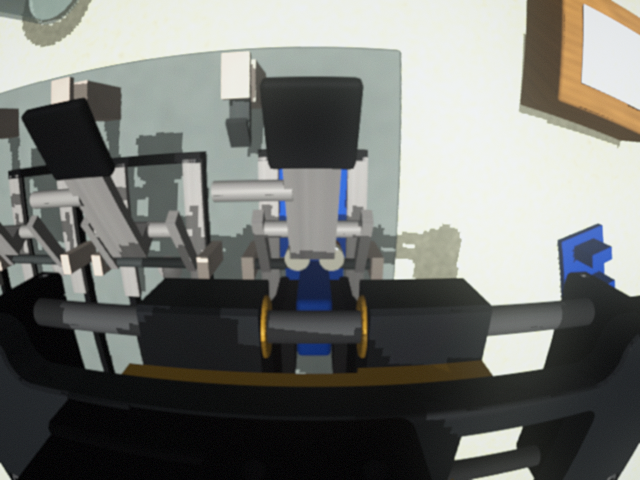

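Carrier A is up against the end stop: 4 mm of extra command moved it about 0.5 mm, at 16 N. The fin shows at (313,285) and the foot reaches under the lever, at (285–345,170–250). Now I release, raise and turn for the lever.

```bash
python3 -m creep '[{"translation":[-3,0,-0.5],"roll":0,"gripper":10},{"translation":[-3,0,-0.5],"roll":0,"gripper":40},{"translation":[-3,0,-0.5],"roll":0,"gripper":40},{"translation":[-3,0,-0.5],"roll":0,"gripper":40},{"translation":[-3,0,-0.5],"roll":0,"gripper":40}]' && python3 -m creep '[{"translation":[0,0,0],"roll":0,"gripper":40},{"translation":[0,0,-40],"roll":0,"gripper":40},{"translation":[0,0,-85],"roll":0,"gripper":40},{"translation":[0,0,-85],"roll":0,"gripper":0},{"translation":[0,0,-85],"roll":0,"gripper":0}]' && python3 plan.py 'b3 63 0 150 90; b3 63 0 124 90; b3 79 0 98 90; b3 89 0 72 90; b3 91.5 0 54 90'
```

```text
time: 11.8
position: [0.5923, -0.1528, 0.0757]
tool_rot: [0.999, 0.047, 0.0, 0.0]
ft_force: [0.4, 0.1, 0.5]
grip_width: 0.033
grip_force: 0.0
time: 12.22
position: [0.5941, -0.1537, 0.1642]
tool_rot: [0.999, 0.048, 0.004, 0.002]
ft_force: [0.2, 0.0, 0.2]
grip_width: 0.0328
grip_force: 0.0
now [ 0.5941 -0.1537  0.1642  5.4492] F [0.2 0.  0.2] w 0.0328 t 12.2167
 T [23.2, -0.4, 1.4] roll -30.0 -> rows 5
 T [20.3, 11.3, 1.4] roll -30.0 -> rows 5
 T [12.0, 19.9, 1.4] roll -30.0 -> rows 5
 T [-0.0, 0.0, 26.0] roll 0.0 -> rows 1
 T [-0.0, 16.0, 26.0] roll 0.0 -> rows 1
 T [0.0, 10.0, 26.0] roll 0.0 -> rows 1
 T [-0.0, 2.5, 18.0] roll 0.0 -> rows 1
```

```bash
python3 -m creep '[{"translation":[23,0,0],"roll":-7,"gripper":0},{"translation":[23,0,0],"roll":-14,"gripper":0},{"translation":[23,0,0],"roll":-21,"gripper":0},{"translation":[23,0,0],"roll":-28,"gripper":0},{"translation":[23,0,0],"roll":-35,"gripper":0}]' >/dev/null && python3 -m creep '[{"translation":[15,12,0],"roll":-7,"gripper":0},{"translation":[15,12,0],"roll":-14,"gripper":0},{"translation":[15,12,0],"roll":-21,"gripper":0},{"translation":[15,12,0],"roll":-28,"gripper":0},{"translation":[15,12,0],"roll":-35,"gripper":0}]' >/dev/null && python3 -m creep '[{"translation":[5,18,0],"roll":-7,"gripper":0},{"translation":[5,18,0],"roll":-14,"gripper":0},{"translation":[5,18,0],"roll":-20,"gripper":0},{"translation":[5,18,0],"roll":-20,"gripper":0},{"translation":[5,18,0],"roll":-20,"gripper":0}]' && python3 plan.py 'b3 63 0 124 90; b3 79 0 98 90; b3 89 0 72 90; b3 91.5 0 54 90'
```

```text
time: 13.47
position: [0.6515, -0.1493, 0.1594]
tool_rot: [0.674, 0.739, -0.0, -0.001]
ft_force: [0.0, -0.3, 0.0]
grip_width: 0.0009
grip_force: 0.0
now [ 0.6515 -0.1493  0.1594 95.2756] F [ 0.  -0.3  0. ] w 0.0009 t 13.4667
 T [2.4, 12.1, 25.4] roll -0.2 -> rows 1
 T [-0.0, 16.0, 26.0] roll 0.0 -> rows 1
 T [0.0, 10.0, 26.0] roll 0.0 -> rows 1
 T [-0.0, 2.5, 18.0] roll 0.0 -> rows 1
```

```bash
python3 -m creep '[{"translation":[2.4,12,10],"roll":0,"gripper":0},{"translation":[2.4,12,25],"roll":0,"gripper":0},{"translation":[2.4,20,38],"roll":0,"gripper":0},{"translation":[2.4,28,51],"roll":0,"gripper":0},{"translation":[2.4,34,64],"roll":0,"gripper":0}]' | sed -n '2p;4p' && python3 -m creep '[{"translation":[0,4,13],"roll":0,"gripper":0},{"translation":[0,5.5,22],"roll":0,"gripper":0},{"translation":[0,6.5,28],"roll":0,"gripper":0},{"translation":[0,6.5,31],"roll":0,"gripper":0},{"translation":[0,6.5,31],"roll":0,"gripper":0}]' | sed -n '2p;4p'; python3 plan.py 'b3 91.5 0 54 90'
```

```text
position: [0.6868, -0.1439, 0.0969]
ft_force: [-1.2, 0.5, 3.8]
position: [0.695, -0.1433, 0.0664]
ft_force: [2.3, 1.8, 6.6]
now [ 6.95000e-01 -1.43300e-01  6.64000e-02  9.53085e+01] F [2.3 1.8 6.6] w 0.0006 t 14.3
 T [0.5, -3.2, 2.4] roll -0.2 -> rows 1
```

```bash
python3 -m creep '[{"translation":[0,-2,2],"roll":0,"gripper":0},{"translation":[0,-2,3],"roll":0,"gripper":0},{"translation":[0,-2,3],"roll":0,"gripper":0}]' | sed -n '2p;4p';  python3 -m creep '[{"translation":[0,0,1.5],"roll":0,"gripper":0},{"translation":[0,0,3],"roll":0,"gripper":0},{"translation":[0,0,3],"roll":0,"gripper":0}]' | sed -n '2p;4p'; python3 -m creep '[{"translation":[0,0,1],"roll":0,"gripper":0},{"translation":[0,0,2],"roll":0,"gripper":0},{"translation":[0,0,2],"roll":0,"gripper":0}]' | sed -n '2p;4p'
```

```text
position: [0.6942, -0.1438, 0.0648]
ft_force: [4.8, 2.8, 7.5]
position: [0.6944, -0.1438, 0.0627]
ft_force: [3.5, 2.6, 9.5]
position: [0.6945, -0.1438, 0.0625]
ft_force: [1.1, 2.6, 17.1]
```

```bash
python3 -m creep '[{"translation":[0,0,-20],"roll":0,"gripper":0},{"translation":[0,0,-60],"roll":0,"gripper":0},{"translation":[0,0,-100],"roll":0,"gripper":0},{"translation":[0,0,-142],"roll":0,"gripper":0},{"translation":[0,0,-142],"roll":0,"gripper":0}]' && python3 plan.py '.487 -.403 .2 22.5'
```

```text
time: 15.47
position: [0.6953, -0.1455, 0.2094]
tool_rot: [0.673, 0.739, 0.003, 0.008]
ft_force: [1.7, -0.3, 1.6]
grip_width: 0.0004
grip_force: 0.0
now [ 0.6953 -0.1455  0.2094 95.3479] F [ 1.7 -0.3  1.6] w 0.0004 t 15.4667
 T [-79.0, -77.1, 3.1] roll 24.3 -> rows 4
 T [-103.7, -37.8, 3.1] roll 24.3 -> rows 4
 T [-110.1, 8.2, 3.1] roll 24.3 -> rows 4
```

```bash
python3 -m creep '[{"translation":[-79,-77,0],"roll":24.3,"gripper":60},{"translation":[-79,-77,0],"roll":24.3,"gripper":60},{"translation":[-79,-77,0],"roll":24.3,"gripper":60},{"translation":[-79,-77,0],"roll":24.3,"gripper":60}]' >/dev/null && python3 -m creep '[{"translation":[-104,-38,3],"roll":24.3,"gripper":60},{"translation":[-104,-38,3],"roll":24.3,"gripper":60},{"translation":[-104,-38,3],"roll":24.3,"gripper":60},{"translation":[-104,-38,3],"roll":24.3,"gripper":60}]' >/dev/null && python3 -m creep '[{"translation":[-110,8,3],"roll":24.3,"gripper":60},{"translation":[-110,8,3],"roll":24.3,"gripper":60},{"translation":[-110,8,3],"roll":24.3,"gripper":60},{"translation":[-110,8,3],"roll":24.3,"gripper":60}]' >/dev/null && python3 -m creep '[{"translation":[0,0,0],"roll":0,"gripper":60},{"translation":[0,0,0],"roll":0,"gripper":60},{"translation":[0,0,0],"roll":0,"gripper":60}]' && python3 look.py .5825 -.3635 22.5 w4
```

```text
time: 16.72
position: [0.4824, -0.4006, 0.1934]
tool_rot: [0.981, 0.196, -0.0, -0.001]
ft_force: [-0.3, 0.4, 0.5]
grip_width: 0.0598
grip_force: 0.0
pose [ 0.5817 -0.364   0.4193] 24.0 cost 0.404
now [ 0.4827 -0.4005  0.1936 22.6353] F [ 0.1  0.4 -0.2] w 0.0599 t 16.7667
 T [92.4, 4.7, 73.6] roll -1.4 -> rows 3
 T [0.0, 0.0, 54.0] roll 0.0 -> rows 2
```

View pics/w4.png

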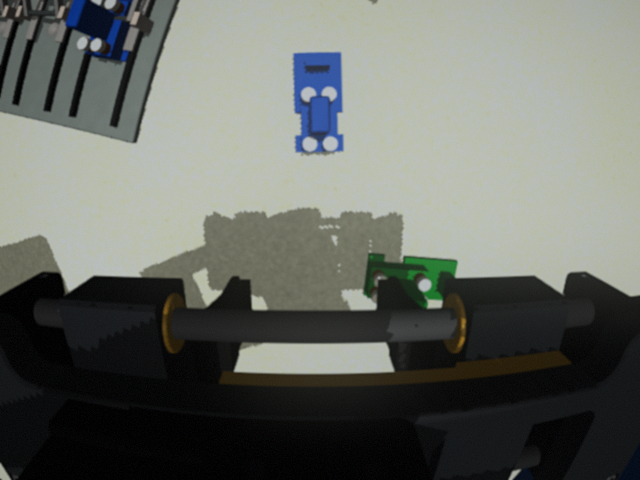

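Carrier B is upright at (318,105), with the green look-alike clear to its side at (410,275). Carrier A sits in bay 3 at the top left. Grasping B.

```bash
python3 -m creep '[{"translation":[92,5,74],"roll":-1.4,"gripper":60},{"translation":[92,5,74],"roll":-1.4,"gripper":60},{"translation":[92,5,74],"roll":-1.4,"gripper":60},{"translation":[92,5,74],"roll":-1.4,"gripper":60},{"translation":[92,5,74],"roll":-1.4,"gripper":60}]' | sed -n 2p && python3 -m creep '[{"translation":[0,0,30],"roll":0,"gripper":60},{"translation":[0,0,54],"roll":0,"gripper":60},{"translation":[0,0,54],"roll":0,"gripper":10},{"translation":[0,0,54],"roll":0,"gripper":10},{"translation":[0,0,54],"roll":0,"gripper":10}]' 50 | sed -n 2p && python3 -m creep '[{"translation":[0,0,0],"roll":0,"gripper":10},{"translation":[0,0,0],"roll":0,"gripper":10},{"translation":[0,0,0],"roll":0,"gripper":10},{"translation":[0,0,0],"roll":0,"gripper":10},{"translation":[0,0,0],"roll":0,"gripper":10}]' >/dev/null && python3 -m creep '[{"translation":[0,0,0],"roll":0,"gripper":10},{"translation":[0,0,0],"roll":0,"gripper":10},{"translation":[0,0,0],"roll":0,"gripper":10}]'; python3 plan.py '.5697 -.3692 .206 24;b2 -101 0 150'
```

```text
position: [0.5698, -0.3681, 0.1179]
position: [0.5696, -0.3719, 0.068]
time: 18.27
position: [0.5688, -0.3704, 0.0663]
tool_rot: [0.978, 0.207, -0.0, -0.0]
ft_force: [-1.7, 1.5, 2.8]
grip_width: 0.0136
grip_force: 50.0
now [ 0.5688 -0.3704  0.0663 23.9318] F [-1.7  1.5  2.8] w 0.0136 t 18.2667
 T [1.3, -0.7, -139.7] roll -0.1 -> rows 4
 T [24.8, -151.7, 23.0] roll 9.3 -> rows 4
 T [0.0, -153.7, 23.0] roll 9.3 -> rows 4
```

```bash
python3 -m creep '[{"translation":[0,0,-35],"roll":0,"gripper":10},{"translation":[0,0,-75],"roll":0,"gripper":10},{"translation":[0,0,-115],"roll":0,"gripper":10},{"translation":[0,0,-140],"roll":0,"gripper":10}]' | sed -n '2p;6p' && python3 -m creep '[{"translation":[6,-39,5],"roll":2.5,"gripper":10},{"translation":[13,-78,11],"roll":5,"gripper":10},{"translation":[20,-117,17],"roll":7.5,"gripper":10},{"translation":[26,-152,23],"roll":9.3,"gripper":10}]' | sed -n '2p;6p' && python3 -m creep '[{"translation":[0,-39,5],"roll":2.5,"gripper":10},{"translation":[0,-78,11],"roll":5,"gripper":10},{"translation":[0,-117,17],"roll":7.5,"gripper":10},{"translation":[0,-154,23],"roll":9.3,"gripper":10},{"translation":[0,-154,23],"roll":9.3,"gripper":10}]' | sed -n '2p;6p' && python3 -m creep '[{"translation":[0,0,0],"roll":0,"gripper":10},{"translation":[0,0,0],"roll":0,"gripper":10},{"translation":[0,0,0],"roll":0,"gripper":10}]'; python3 plan.py 'b2 -101 0 80; b2 -101 0 66'
python3 - <<'E'
from h import *
o,im=cam('wrist','w5.png'); pickle.dump(o,open('w5.pkl','wb')); print(o['position'])
E
```

```text
position: [0.5703, -0.372, 0.2094]
grip_force: 50.0
position: [0.5299, -0.2193, 0.1823]
grip_force: 50.0
position: [0.4863, -0.0653, 0.158]
grip_force: 50.0
time: 19.6
position: [0.4937, -0.0737, 0.1602]
tool_rot: [0.999, 0.046, 0.001, 0.001]
ft_force: [-0.5, -0.4, -2.7]
grip_width: 0.0136
grip_force: 50.0
now [ 0.4937 -0.0737  0.1602  5.2882] F [-0.5 -0.4 -2.7] w 0.0136 t 19.6
 T [-2.0, -2.1, 70.2] roll -0.2 -> rows 2
 T [0.0, 0.0, 14.0] roll 0.0 -> rows 1
[ 0.49371666 -0.07370978  0.16024026]
```

View pics/w5.png

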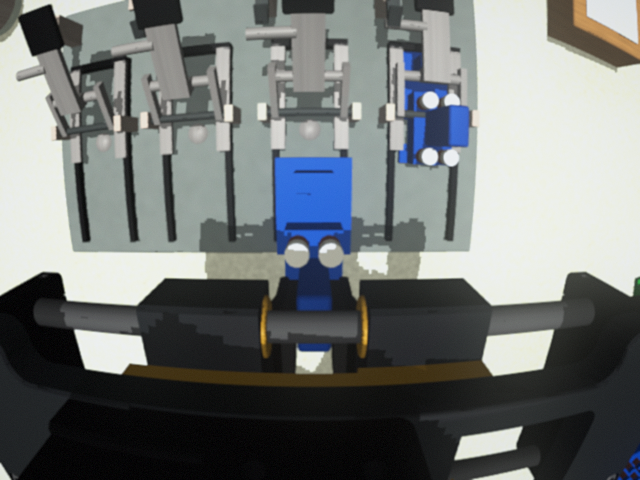

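```bash
python3 - <<'E'
from plan import *
o=pickle.load(open('w5.pkl','rb'))
for k in (1,2,3):
    for P in ((63,0,92),(92,0,40)): print(k,P,proj('wrist',bay(k,*P)[:3],o).round(0))
from fit import *
im=cv2.imread('pics/w5.png')
w=(370,30,120,150)
print(fit([('wrist',im,o,w)],bay(3,0,0,0)[:2],[ST[2]],z0=.01)); b=bay(3,0,0,0); print(b)
cv2.imwrite('pics/w5c.png',cv2.resize(im[0:180,230:500],None,fx=2.9,fy=2.9,interpolation=cv2.INTER_CUBIC))
E
```

```text
1 (63, 0, 92) [[153.   2.]]
1 (92, 0, 40) [[184.  -9.]]
2 (63, 0, 92) [[308. -13.]]
2 (92, 0, 40) [[309. -19.]]
3 (63, 0, 92) [[464.  -0.]]
3 (92, 0, 40) [[435. -11.]]
(array([ 0.59976832, -0.15291488,  0.00210306]), np.float64(1.5054535902347275))
[np.float64(0.6006594732479831), np.float64(-0.15178613748368694), 0.01, np.float64(5.466017365548054)]
```

View pics/w5c.png

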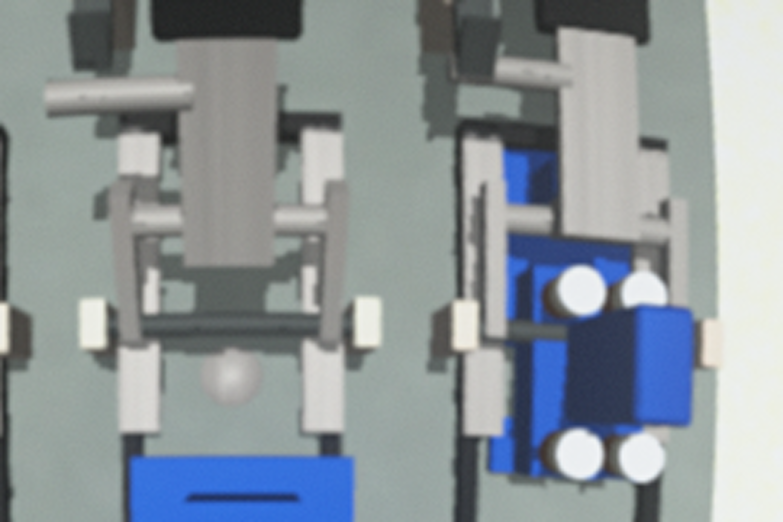

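```bash
python3 - <<'E'
from plan import *
o=pickle.load(open('w5.pkl','rb')); c,s=np.cos(ST[2]),np.sin(ST[2])
for n,u,z in (('stud',(309.3,129.5),.013),('g',(275.5,152),.018),('g',(343.8,152),.018),('postL',(262,111),.034),('postR',(356.7,111),.034)):
    w=at_z('wrist',u,z,o)[:2]-ST[:2]; print(n,u,(w@np.array([[c,-s],[s,c]])*1000).round(1))
E
python3 -m creep '[{"translation":[-2,-1.5,35],"roll":0,"gripper":10},{"translation":[-2,-1.5,68],"roll":-0.1,"gripper":10},{"translation":[-2,-1.5,68],"roll":-0.1,"gripper":10},{"translation":[-2,-1.5,68],"roll":-0.1,"gripper":10},{"translation":[-2,-1.5,68],"roll":-0.1,"gripper":10}]' && python3 -m creep '[{"translation":[0,0,0],"roll":0,"gripper":10},{"translation":[0,0,0],"roll":0,"gripper":10},{"translation":[0,0,0],"roll":0,"gripper":10}]'; python3 plan.py 'b2 -101 0 67'
```

```text
stud (309.3, 129.5) [-15.6 -44.8]
g (275.5, 152) [-32.8 -19.1]
g (343.8, 152) [-33. -71.]
postL (262, 111) [ -2.4 -11.2]
postR (356.7, 111) [ -2.8 -78.9]
time: 20.07
position: [0.4914, -0.0722, 0.093]
tool_rot: [0.999, 0.047, 0.001, 0.0]
ft_force: [0.4, 0.6, -3.2]
grip_width: 0.0134
grip_force: 50.0
time: 20.32
position: [0.4913, -0.0715, 0.0937]
tool_rot: [0.999, 0.047, 0.002, 0.001]
ft_force: [-0.4, 0.0, -2.7]
grip_width: 0.0134
grip_force: 50.0
now [ 0.4913 -0.0715  0.0937  5.4208] F [-0.4  0.  -2.7] w 0.0134 t 20.3167
 T [0.2, 0.3, 16.7] roll -0.0 -> rows 1
```

```bash
python3 -m creep '[{"translation":[0,0,5],"roll":0,"gripper":10},{"translation":[0,0,10],"roll":0,"gripper":10},{"translation":[0,0,15],"roll":0,"gripper":10},{"translation":[0,0,17],"roll":0,"gripper":10},{"translation":[0,0,17],"roll":0,"gripper":10}]' | sed -n '2p;4p;6p' && python3 -m creep '[{"translation":[0,0,1],"roll":0,"gripper":10},{"translation":[0,0,1],"roll":0,"gripper":10}]' | sed -n '2p;4p;6p'; python3 -m creep '[{"translation":[0,0,1],"roll":0,"gripper":10},{"translation":[0,0,1],"roll":0,"gripper":10}]' | sed -n '2p;4p;6p'
```

```text
position: [0.4902, -0.0709, 0.0761]
ft_force: [-1.8, 1.0, 11.0]
grip_force: 50.0
position: [0.4902, -0.0708, 0.076]
ft_force: [-3.6, 1.2, 19.7]
grip_force: 50.0
position: [0.4902, -0.0708, 0.076]
ft_force: [-5.6, 1.8, 27.9]
grip_force: 50.0
```

```bash
python3 -m creep '[{"translation":[0,0,-3.2],"roll":0,"gripper":10},{"translation":[10,0,-3.2],"roll":0,"gripper":10},{"translation":[20,0,-3.2],"roll":0,"gripper":10},{"translation":[30,0,-3.2],"roll":0,"gripper":10},{"translation":[40,0,-3.2],"roll":0,"gripper":10}]' | sed -n '2p;4p;6p' && python3 -m creep '[{"translation":[8,0,0],"roll":0,"gripper":10},{"translation":[15,0,0],"roll":0,"gripper":10},{"translation":[22,0,0],"roll":0,"gripper":10},{"translation":[29,0,0],"roll":0,"gripper":10},{"translation":[29,0,0],"roll":0,"gripper":10}]' | sed -n '2p;4p;6p' && python3 plan.py 'b2 -13 0 66'
```

```text
position: [0.5295, -0.0668, 0.0761]
ft_force: [-5.9, -0.5, 7.0]
grip_force: 50.0
position: [0.5615, -0.0645, 0.0762]
ft_force: [1.1, 0.7, 3.6]
grip_force: 50.0
now [ 0.5615 -0.0645  0.0762  5.4391] F [1.1 0.7 3.6] w 0.014 t 21.9
 T [17.7, 0.6, 0.2] roll -0.0 -> rows 1
```

```bash
python3 -m creep '[{"translation":[5,0,-0.5],"roll":0,"gripper":10},{"translation":[10,0,-0.5],"roll":0,"gripper":10},{"translation":[14,0.3,-0.5],"roll":0,"gripper":10},{"translation":[18,0.3,-0.5],"roll":0,"gripper":10},{"translation":[18,0.3,-0.5],"roll":0,"gripper":10}]' | sed -n '2p;4p;6p' && python3 -m creep '[{"translation":[1,0,0],"roll":0,"gripper":10},{"translation":[2,0,0],"roll":0,"gripper":10},{"translation":[3,0,0],"roll":0,"gripper":10},{"translation":[3,0,0],"roll":0,"gripper":10}]'| sed -n '2p;4p;6p' && python3 -m creep '[{"translation":[1,0,0],"roll":0,"gripper":10},{"translation":[2,0,0],"roll":0,"gripper":10},{"translation":[2,0,0],"roll":0,"gripper":10}]'| sed -n '2p;4p;6p';  python3 plan.py 'b2 -13 0 66'
```

```text
position: [0.5775, -0.0631, 0.0762]
ft_force: [0.7, -0.2, -2.9]
grip_force: 50.0
position: [0.5781, -0.0629, 0.0765]
ft_force: [-4.6, -1.6, 1.2]
grip_force: 50.0
position: [0.5784, -0.0628, 0.0767]
ft_force: [-7.7, -3.4, 3.4]
grip_force: 50.0
now [ 0.5784 -0.0628  0.0767  5.4725] F [-7.7 -3.4  3.4] w 0.0134 t 22.9
 T [0.7, 0.8, 0.7] roll 0.0 -> rows 1
```

```bash
python3 -m creep '[{"translation":[1,0,0.5],"roll":0,"gripper":10},{"translation":[2,0,0.5],"roll":0,"gripper":10},{"translation":[3,0,0.5],"roll":0,"gripper":10},{"translation":[3,0,0.5],"roll":0,"gripper":10}]'| sed -n '2p;4p;6p' && python3 -m creep '[{"translation":[1,0,0.5],"roll":0,"gripper":10},{"translation":[2,0,0.5],"roll":0,"gripper":10},{"translation":[3,0,0.5],"roll":0,"gripper":10},{"translation":[3,0,0.5],"roll":0,"gripper":10}]'| sed -n '2p;4p;6p';  python3 plan.py 'b2 -13 0 66'
```

```text
position: [0.5786, -0.0627, 0.0768]
ft_force: [-13.5, -5.1, 12.4]
grip_force: 50.0
position: [0.5789, -0.0626, 0.077]
ft_force: [-21.4, -6.8, 20.6]
grip_force: 50.0
now [ 0.5789 -0.0626  0.077   5.5646] F [-21.4  -6.8  20.6] w 0.0132 t 23.5667
 T [0.2, 0.9, 1.0] roll 0.1 -> rows 1
```

```bash
python3 -m creep '[{"translation":[-9,0,-1],"roll":0,"gripper":10},{"translation":[-9,0,-1],"roll":0,"gripper":40},{"translation":[-9,0,-1],"roll":0,"gripper":40},{"translation":[-9,0,-1],"roll":0,"gripper":40},{"translation":[-9,0,-1],"roll":0,"gripper":40}]' | sed -n '2p;4p;5p' && python3 -m creep '[{"translation":[0,0,0],"roll":0,"gripper":40},{"translation":[0,0,-40],"roll":0,"gripper":40},{"translation":[0,0,-80],"roll":0,"gripper":40},{"translation":[0,0,-80],"roll":0,"gripper":0},{"translation":[0,0,-80],"roll":0,"gripper":0}]' | sed -n '2p;4p' && python3 -m creep '[{"translation":[23,0,0],"roll":-7,"gripper":0},{"translation":[23,0,0],"roll":-14,"gripper":0},{"translation":[23,0,0],"roll":-21,"gripper":0},{"translation":[23,0,0],"roll":-28,"gripper":0},{"translation":[23,0,0],"roll":-35,"gripper":0}]' >/dev/null && python3 -m creep '[{"translation":[20,14,0],"roll":-7,"gripper":0},{"translation":[20,14,0],"roll":-14,"gripper":0},{"translation":[20,14,0],"roll":-21,"gripper":0},{"translation":[20,14,0],"roll":-28,"gripper":0},{"translation":[20,14,0],"roll":-35,"gripper":0}]' >/dev/null && python3 -m creep '[{"translation":[5,18,0],"roll":-7,"gripper":0},{"translation":[5,18,0],"roll":-14,"gripper":0},{"translation":[5,18,0],"roll":-20,"gripper":0},{"translation":[5,18,0],"roll":-20,"gripper":0},{"translation":[5,18,0],"roll":-20,"gripper":0}]' && python3 plan.py 'b2 63 0 124 90; b2 79 0 98 90; b2 89 0 72 90; b2 91.5 0 54 90'
```

```text
position: [0.5804, -0.063, 0.0769]
ft_force: [0.9, -0.8, -0.1]
grip_width: 0.0325
position: [0.5813, -0.0633, 0.1592]
ft_force: [-0.3, 0.6, -0.3]
time: 25.65
position: [0.644, -0.0578, 0.1553]
tool_rot: [0.674, 0.739, -0.001, -0.001]
ft_force: [-0.2, -0.4, -0.8]
grip_width: 0.0003
grip_force: 0.0
now [ 6.44000e-01 -5.78000e-02  1.55300e-01  9.52738e+01] F [-0.2 -0.4 -0.8] w 0.0003 t 25.65
 T [0.6, 10.9, 21.3] roll -0.2 -> rows 1
 T [0.0, 16.0, 26.0] roll 0.0 -> rows 1
 T [0.0, 10.0, 26.0] roll 0.0 -> rows 1
 T [-0.0, 2.5, 18.0] roll 0.0 -> rows 1
```

```bash
python3 -m creep '[{"translation":[0.6,11,10],"roll":0,"gripper":0},{"translation":[0.6,11,21],"roll":0,"gripper":0},{"translation":[0.6,19,34],"roll":0,"gripper":0},{"translation":[0.6,27,47],"roll":0,"gripper":0},{"translation":[0.6,33,60],"roll":0,"gripper":0}]' | sed -n '2p;4p' && python3 -m creep '[{"translation":[0,4,13],"roll":0,"gripper":0},{"translation":[0,4.5,22],"roll":0,"gripper":0},{"translation":[0,4.5,28],"roll":0,"gripper":0},{"translation":[0,4.5,33],"roll":0,"gripper":0},{"translation":[0,4.5,35],"roll":0,"gripper":0}]' | sed -n '2p;4p'; python3 -m creep '[{"translation":[0,0,1.5],"roll":0,"gripper":0},{"translation":[0,0,3],"roll":0,"gripper":0},{"translation":[0,0,3],"roll":0,"gripper":0}]' | sed -n '2p;4p'; python3 -m creep '[{"translation":[0,0,1],"roll":0,"gripper":0},{"translation":[0,0,2],"roll":0,"gripper":0},{"translation":[0,0,2],"roll":0,"gripper":0}]' | sed -n '2p;4p'
```

```text
position: [0.6783, -0.0543, 0.0964]
ft_force: [0.7, 1.6, 5.6]
position: [0.6857, -0.054, 0.0625]
ft_force: [3.1, 2.6, 14.5]
position: [0.6857, -0.054, 0.0625]
ft_force: [1.4, 1.7, 17.3]
position: [0.6858, -0.054, 0.0623]
ft_force: [-2.2, 2.2, 23.8]
```

```bash
python3 -m creep '[{"translation":[0,0,-20],"roll":0,"gripper":0},{"translation":[0,0,-60],"roll":0,"gripper":0},{"translation":[0,0,-100],"roll":0,"gripper":0},{"translation":[0,0,-142],"roll":0,"gripper":0},{"translation":[0,0,-142],"roll":0,"gripper":0}]' | sed -n '2p;4p' && python3 plan.py '.3295 .302 .2 14'
```

```text
position: [0.6867, -0.0551, 0.2073]
ft_force: [2.0, -0.7, 0.9]
now [ 6.86700e-01 -5.51000e-02  2.07300e-01  9.53758e+01] F [ 2.  -0.7  0.9] w 0.0006 t 27.4
 T [129.6, -107.4, 2.4] roll 27.1 -> rows 5
 T [66.4, -154.7, 2.4] roll 27.1 -> rows 5
 T [-11.4, -168.0, 2.4] roll 27.1 -> rows 5
```

```bash
python3 -m creep '[{"translation":[130,-107,0],"roll":27.1,"gripper":60},{"translation":[130,-107,0],"roll":27.1,"gripper":60},{"translation":[130,-107,0],"roll":27.1,"gripper":60},{"translation":[130,-107,0],"roll":27.1,"gripper":60},{"translation":[130,-107,0],"roll":27.1,"gripper":60}]' >/dev/null && python3 -m creep '[{"translation":[66,-155,3],"roll":27.1,"gripper":60},{"translation":[66,-155,3],"roll":27.1,"gripper":60},{"translation":[66,-155,3],"roll":27.1,"gripper":60},{"translation":[66,-155,3],"roll":27.1,"gripper":60},{"translation":[66,-155,3],"roll":27.1,"gripper":60}]' >/dev/null && python3 -m creep '[{"translation":[-11,-168,3],"roll":27.1,"gripper":60},{"translation":[-11,-168,3],"roll":27.1,"gripper":60},{"translation":[-11,-168,3],"roll":27.1,"gripper":60},{"translation":[-11,-168,3],"roll":27.1,"gripper":60},{"translation":[-11,-168,3],"roll":27.1,"gripper":60}]' >/dev/null && python3 -m creep '[{"translation":[0,0,0],"roll":0,"gripper":60},{"translation":[0,0,0],"roll":0,"gripper":60},{"translation":[0,0,0],"roll":0,"gripper":60}]' && python3 look.py .4294 .3269 14 w6
```

```text
time: 28.9
position: [0.3254, 0.3027, 0.1924]
tool_rot: [0.992, 0.123, 0.0, 0.0]
ft_force: [0.3, -0.1, 0.4]
grip_width: 0.06
grip_force: 0.0
pose [0.4294 0.3254 0.2535] 14.5 cost 0.411
now [ 0.3257  0.3025  0.1925 14.1059] F [ 0.2 -0.2  0.2] w 0.0596 t 28.95
 T [93.1, 3.2, 72.5] roll -0.4 -> rows 3
 T [0.0, 0.0, 54.0] roll 0.0 -> rows 2
```

View pics/w6.png

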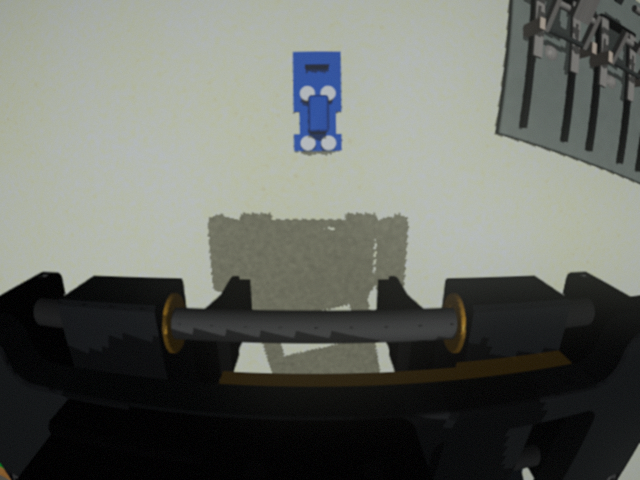

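Carrier C is upright at (318,105) with clear space around it. Grasping it and carrying it to bay 0.

```bash
python3 -m creep '[{"translation":[93,3,72],"roll":-0.4,"gripper":60},{"translation":[93,3,72],"roll":-0.4,"gripper":60},{"translation":[93,3,72],"roll":-0.4,"gripper":60},{"translation":[93,3,72],"roll":-0.4,"gripper":60},{"translation":[93,3,72],"roll":-0.4,"gripper":60}]' | sed -n 2p && python3 -m creep '[{"translation":[0,0,30],"roll":0,"gripper":60},{"translation":[0,0,54],"roll":0,"gripper":60},{"translation":[0,0,54],"roll":0,"gripper":10},{"translation":[0,0,54],"roll":0,"gripper":10},{"translation":[0,0,54],"roll":0,"gripper":10}]' 50 | sed -n 2p && python3 -m creep '[{"translation":[0,0,0],"roll":0,"gripper":10},{"translation":[0,0,0],"roll":0,"gripper":10},{"translation":[0,0,0],"roll":0,"gripper":10},{"translation":[0,0,0],"roll":0,"gripper":10},{"translation":[0,0,0],"roll":0,"gripper":10}]' >/dev/null && python3 -m creep '[{"translation":[0,0,0],"roll":0,"gripper":10},{"translation":[0,0,0],"roll":0,"gripper":10},{"translation":[0,0,0],"roll":0,"gripper":10}]'; python3 plan.py '.4168 .3222 .176 14.5;b0 -101 0 150'
```

```text
position: [0.4173, 0.3214, 0.1189]
position: [0.4158, 0.3227, 0.0681]
time: 30.45
position: [0.4156, 0.3228, 0.0671]
tool_rot: [0.992, 0.126, 0.0, -0.0]
ft_force: [-0.1, -1.1, 4.1]
grip_width: 0.0137
grip_force: 50.0
now [ 0.4156  0.3228  0.0671 14.5307] F [-0.1 -1.1  4.1] w 0.0137 t 30.45
 T [1.0, 0.9, -108.9] roll 0.0 -> rows 3
 T [1.0, 111.2, 8.0] roll 4.5 -> rows 3
 T [9.7, 110.8, 8.0] roll 4.5 -> rows 3
```

```bash
python3 -m creep '[{"translation":[0,0,-35],"roll":0,"gripper":10},{"translation":[0,0,-75],"roll":0,"gripper":10},{"translation":[0,0,-105],"roll":0,"gripper":10}]' | sed -n '2p;6p' && python3 -m creep '[{"translation":[1,39,3],"roll":1.5,"gripper":10},{"translation":[2,78,6],"roll":3,"gripper":10},{"translation":[2,112,8],"roll":4.5,"gripper":10}]' | sed -n '2p;6p' && python3 -m creep '[{"translation":[3,39,2],"roll":1.5,"gripper":10},{"translation":[7,78,4],"roll":3,"gripper":10},{"translation":[10,111,6],"roll":4.5,"gripper":10},{"translation":[10,111,6],"roll":4.5,"gripper":10}]' | sed -n '2p;6p' && python3 -m creep '[{"translation":[0,0,0],"roll":0,"gripper":10},{"translation":[0,0,0],"roll":0,"gripper":10},{"translation":[0,0,0],"roll":0,"gripper":10},{"translation":[0,0,0],"roll":0,"gripper":10}]'; python3 plan.py 'b0 -101 0 83; b0 -101 0 66'
python3 - <<'E'
from h import *
o,im=cam('wrist','w7.png'); pickle.dump(o,open('w7.pkl','wb')); print(o['position'])
E
```

```text
position: [0.4151, 0.3227, 0.1725]
grip_force: 50.0
position: [0.4454, 0.2139, 0.1639]
grip_force: 50.0
position: [0.4768, 0.1022, 0.157]
grip_force: 50.0
time: 31.62
position: [0.4739, 0.1085, 0.1576]
tool_rot: [0.999, 0.049, -0.0, -0.0]
ft_force: [-0.5, 0.4, -3.1]
grip_width: 0.0132
grip_force: 50.0
now [0.4739 0.1085 0.1576 5.6492] F [-0.5  0.4 -3.1] w 0.0132 t 31.6167
 T [0.4, 1.2, 64.6] roll 0.2 -> rows 2
 T [0.0, 0.0, 17.0] roll 0.0 -> rows 1
[0.47391335 0.10854435 0.15758671]
```

View pics/w7.png

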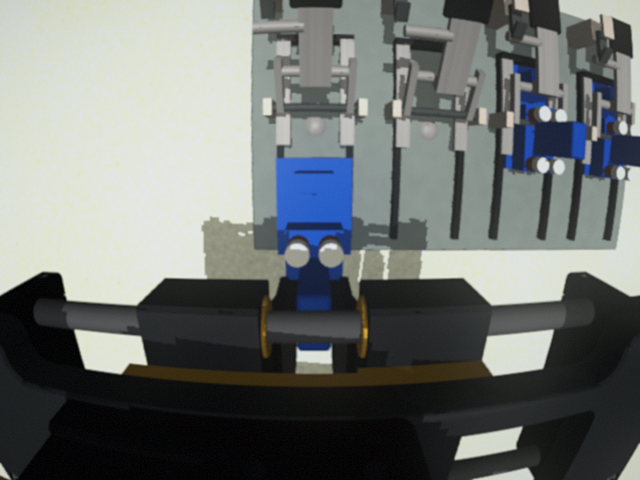

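```bash
python3 - <<'E'
from plan import *
o=pickle.load(open('w7.pkl','rb')); c,s=np.cos(ST[2]),np.sin(ST[2])
for n,u,z in (('stud',(316,127),.013),('g',(281,152),.018),('g',(349,152),.018),('postL',(268,107),.034),('postR',(363,105),.034),('edge',(252,150),.01)):
    w=at_z('wrist',u,z,o)[:2]-ST[:2]; print(n,u,(w@np.array([[c,-s],[s,c]])*1000).round(1))
for k in (2,3):
    for P in ((63,0,92),(92,0,40)): print(k,P,proj('wrist',bay(k,*P)[:3],o).round(0))
E
python3 -m creep '[{"translation":[0.4,1.2,35],"roll":0,"gripper":10},{"translation":[0.4,1.2,64],"roll":0.2,"gripper":10},{"translation":[0.4,1.2,64],"roll":0.2,"gripper":10},{"translation":[0.4,1.2,64],"roll":0.2,"gripper":10},{"translation":[0.4,1.2,64],"roll":0.2,"gripper":10}]' >/dev/null && python3 -m creep '[{"translation":[0,0,0],"roll":0,"gripper":10},{"translation":[0,0,0],"roll":0,"gripper":10},{"translation":[0,0,0],"roll":0,"gripper":10}]'; python3 plan.py 'b0 -101 0 67'
```

```text
stud (316, 127) [-16.6 134.1]
g (281, 152) [-35.7 160.4]
g (349, 152) [-35.5 109.2]
postL (268, 107) [ -2.9 168.2]
postR (363, 105) [ -1.1 101.1]
edge (252, 150) [-33.9 183.8]
2 (63, 0, 92) [[590.  28.]]
2 (92, 0, 40) [[546.   9.]]
3 (63, 0, 92) [[667.  60.]]
3 (92, 0, 40) [[622.  36.]]
time: 32.33
position: [0.476, 0.1062, 0.0951]
tool_rot: [0.999, 0.047, 0.001, 0.0]
ft_force: [1.4, -1.1, -2.7]
grip_width: 0.0134
grip_force: 50.0
now [0.476  0.1062 0.0951 5.3352] F [ 1.4 -1.1 -2.7] w 0.0134 t 32.3333
 T [-1.5, -1.3, 18.1] roll -0.1 -> rows 1
```

```bash
python3 -m creep '[{"translation":[-1,-1,5],"roll":0,"gripper":10},{"translation":[-1,-1,10],"roll":0,"gripper":10},{"translation":[-1,-1,14],"roll":0,"gripper":10},{"translation":[-1,-1,17],"roll":0,"gripper":10},{"translation":[-1,-1,17],"roll":0,"gripper":10}]' | sed -n '2p;4p;6p' && python3 -m creep '[{"translation":[0,0,1],"roll":0,"gripper":10},{"translation":[0,0,1],"roll":0,"gripper":10}]' | sed -n '2p;4p;6p'; python3 -m creep '[{"translation":[0,0,1],"roll":0,"gripper":10},{"translation":[0,0,1],"roll":0,"gripper":10}]' | sed -n '2p;4p;6p';python3 plan.py 'b0 -101 0 67'
```

```text
position: [0.4738, 0.1069, 0.077]
ft_force: [-1.8, -1.6, 6.1]
grip_force: 50.0
position: [0.4737, 0.1069, 0.077]
ft_force: [-4.0, -0.3, 14.1]
grip_force: 50.0
position: [0.4737, 0.1069, 0.077]
ft_force: [-4.7, -0.6, 23.4]
grip_force: 50.0
now [0.4737 0.1069 0.077  5.3433] F [-4.7 -0.6 23.4] w 0.0138 t 33.0833
 T [0.7, -0.4, -0.0] roll -0.1 -> rows 1
```

```bash
python3 -m creep '[{"translation":[0,-0.3,-2.8],"roll":0,"gripper":10},{"translation":[10,-0.3,-2.8],"roll":0,"gripper":10},{"translation":[20,-0.3,-2.8],"roll":0,"gripper":10},{"translation":[30,-0.3,-2.8],"roll":0,"gripper":10},{"translation":[40,-0.3,-2.8],"roll":0,"gripper":10}]' | sed -n '2p;4p;6p' && python3 -m creep '[{"translation":[8,0,0],"roll":0,"gripper":10},{"translation":[15,0,0],"roll":0,"gripper":10},{"translation":[22,0,0],"roll":0,"gripper":10},{"translation":[29,0,0],"roll":0,"gripper":10},{"translation":[29,0,0],"roll":0,"gripper":10}]' | sed -n '2p;4p;6p' && python3 plan.py 'b0 -13 0 67'
```

```text
position: [0.5153, 0.1112, 0.0772]
ft_force: [-1.1, 0.6, 1.0]
grip_force: 50.0
position: [0.5459, 0.1139, 0.0778]
ft_force: [2.5, 0.1, 1.5]
grip_force: 50.0
now [0.5459 0.1139 0.0778 5.3011] F [2.5 0.1 1.5] w 0.0136 t 33.9167
 T [16.2, -0.4, 0.8] roll -0.2 -> rows 1
```

```bash
python3 -m creep '[{"translation":[5,0,0],"roll":-0.1,"gripper":10},{"translation":[10,0,0],"roll":-0.1,"gripper":10},{"translation":[14,0,0],"roll":-0.1,"gripper":10},{"translation":[17,0,0],"roll":-0.1,"gripper":10},{"translation":[17,0,0],"roll":-0.1,"gripper":10}]' | sed -n '2p;4p;6p' && python3 -m creep '[{"translation":[1,0,0],"roll":0,"gripper":10},{"translation":[2,0,0],"roll":0,"gripper":10},{"translation":[3,0,0],"roll":0,"gripper":10},{"translation":[3,0,0],"roll":0,"gripper":10}]'| sed -n '2p;4p;6p' && python3 -m creep '[{"translation":[1,0,0],"roll":0,"gripper":10},{"translation":[2,0,0],"roll":0,"gripper":10},{"translation":[3,0,0],"roll":0,"gripper":10},{"translation":[3,0,0],"roll":0,"gripper":10}]'| sed -n '2p;4p;6p';  python3 plan.py 'b0 -13 0 67'
```

```text
position: [0.5605, 0.1153, 0.0772]
ft_force: [0.0, 0.1, -2.8]
grip_force: 50.0
position: [0.5613, 0.1155, 0.0774]
ft_force: [-3.2, 0.2, -0.1]
grip_force: 50.0
position: [0.5615, 0.1156, 0.0776]
ft_force: [-8.5, -2.8, 5.0]
grip_force: 50.0
now [0.5615 0.1156 0.0776 5.4531] F [-8.5 -2.8  5. ] w 0.0136 t 35.0
 T [0.5, -0.1, 0.6] roll -0.0 -> rows 1
```

```bash
python3 -m creep '[{"translation":[1,0,0.5],"roll":0,"gripper":10},{"translation":[2,0,0.5],"roll":0,"gripper":10},{"translation":[3,0,0.5],"roll":0,"gripper":10},{"translation":[3,0,0.5],"roll":0,"gripper":10}]'| sed -n '2p;4p;6p' && python3 -m creep '[{"translation":[1,0,0.5],"roll":0,"gripper":10},{"translation":[2,0,0.5],"roll":0,"gripper":10},{"translation":[3,0,0.5],"roll":0,"gripper":10},{"translation":[3,0,0.5],"roll":0,"gripper":10}]'| sed -n '2p;4p;6p' && python3 -m creep '[{"translation":[-9,0,-1],"roll":0,"gripper":10},{"translation":[-9,0,-1],"roll":0,"gripper":40},{"translation":[-9,0,-1],"roll":0,"gripper":40},{"translation":[-9,0,-1],"roll":0,"gripper":40},{"translation":[-9,0,-1],"roll":0,"gripper":40}]' | sed -n '2p;4p;5p' && python3 -m creep '[{"translation":[0,0,0],"roll":0,"gripper":40},{"translation":[0,0,-40],"roll":0,"gripper":40},{"translation":[0,0,-80],"roll":0,"gripper":40},{"translation":[0,0,-80],"roll":0,"gripper":0},{"translation":[0,0,-80],"roll":0,"gripper":0}]' | sed -n '2p;4p'
```

```text
position: [0.5618, 0.1157, 0.0777]
ft_force: [-12.9, -3.0, 14.4]
grip_force: 50.0
position: [0.562, 0.1158, 0.0778]
ft_force: [-19.5, -4.9, 22.6]
grip_force: 50.0
position: [0.5644, 0.1157, 0.0777]
ft_force: [-0.8, -0.4, -0.4]
grip_width: 0.0324
position: [0.5652, 0.1157, 0.16]
ft_force: [-0.3, -0.6, -0.5]
```

```bash
python3 -m creep '[{"translation":[23,0,0],"roll":-7,"gripper":0},{"translation":[23,0,0],"roll":-14,"gripper":0},{"translation":[23,0,0],"roll":-21,"gripper":0},{"translation":[23,0,0],"roll":-28,"gripper":0},{"translation":[23,0,0],"roll":-35,"gripper":0}]' >/dev/null && python3 -m creep '[{"translation":[20,14,0],"roll":-7,"gripper":0},{"translation":[20,14,0],"roll":-14,"gripper":0},{"translation":[20,14,0],"roll":-21,"gripper":0},{"translation":[20,14,0],"roll":-28,"gripper":0},{"translation":[20,14,0],"roll":-35,"gripper":0}]' >/dev/null && python3 -m creep '[{"translation":[5,18,0],"roll":-7,"gripper":0},{"translation":[5,18,0],"roll":-14,"gripper":0},{"translation":[5,18,0],"roll":-20,"gripper":0},{"translation":[5,18,0],"roll":-20,"gripper":0},{"translation":[5,18,0],"roll":-20,"gripper":0}]' && python3 plan.py 'b0 63 0 124 90; b0 79 0 98 90; b0 89 0 72 90; b0 91.5 0 54 90'
```

```text
time: 37.75
position: [0.6278, 0.1204, 0.1561]
tool_rot: [0.674, 0.739, -0.001, -0.001]
ft_force: [-0.4, -0.6, 0.5]
grip_width: 0.0008
grip_force: 0.0
now [ 0.6278  0.1204  0.1561 95.2607] F [-0.4 -0.6  0.5] w 0.0008 t 37.75
 T [1.7, 10.0, 22.1] roll -0.2 -> rows 1
 T [-0.0, 16.0, 26.0] roll 0.0 -> rows 1
 T [0.0, 10.0, 26.0] roll 0.0 -> rows 1
 T [-0.0, 2.5, 18.0] roll 0.0 -> rows 1
```

```bash
python3 -m creep '[{"translation":[1.7,10,10],"roll":0,"gripper":0},{"translation":[1.7,10,22],"roll":0,"gripper":0},{"translation":[1.7,18,35],"roll":0,"gripper":0},{"translation":[1.7,26,48],"roll":0,"gripper":0},{"translation":[1.7,32,61],"roll":0,"gripper":0}]' | sed -n '2p;4p' && python3 -m creep '[{"translation":[0,4,13],"roll":0,"gripper":0},{"translation":[0,4.5,22],"roll":0,"gripper":0},{"translation":[0,4.5,28],"roll":0,"gripper":0},{"translation":[0,4.5,33],"roll":0,"gripper":0},{"translation":[0,4.5,35],"roll":0,"gripper":0}]' | sed -n '2p;4p'; python3 -m creep '[{"translation":[0,0,1.5],"roll":0,"gripper":0},{"translation":[0,0,3],"roll":0,"gripper":0},{"translation":[0,0,3],"roll":0,"gripper":0}]' | sed -n '2p;4p'; python3 -m creep '[{"translation":[0,0,1],"roll":0,"gripper":0},{"translation":[0,0,2],"roll":0,"gripper":0},{"translation":[0,0,2],"roll":0,"gripper":0}]' | sed -n '2p;4p'; python3 -m creep '[{"translation":[0,0,-20],"roll":0,"gripper":0},{"translation":[0,0,-60],"roll":0,"gripper":0},{"translation":[0,0,-100],"roll":0,"gripper":0},{"translation":[0,0,-142],"roll":0,"gripper":0},{"translation":[0,0,-170],"roll":0,"gripper":0}]' | sed -n '2p;4p' && python3 plan.py '.50 0.06 .33 5.5'
```

```text
position: [0.6615, 0.1254, 0.0956]
ft_force: [-0.2, 0.8, 4.7]
position: [0.669, 0.1259, 0.0625]
ft_force: [1.5, 1.3, 17.3]
position: [0.6691, 0.1259, 0.0624]
ft_force: [0.1, 0.6, 17.4]
position: [0.6691, 0.126, 0.0622]
ft_force: [-3.3, 1.2, 25.9]
position: [0.6657, 0.1256, 0.229]
ft_force: [0.5, -0.1, 0.3]
now [ 0.6657  0.1256  0.229  95.3882] F [ 0.5 -0.1  0.3] w 0.0005 t 39.5
 T [-16.6, -57.0, -33.7] roll 30.0 -> rows 5
 T [-42.9, -41.1, -33.7] roll 30.0 -> rows 5
 T [-57.7, -14.2, -33.7] roll 30.0 -> rows 5
```

```bash
python3 -m creep '[{"translation":[-17,-57,-34],"roll":30,"gripper":40},{"translation":[-17,-57,-34],"roll":30,"gripper":40},{"translation":[-17,-57,-34],"roll":30,"gripper":40},{"translation":[-17,-57,-34],"roll":30,"gripper":40},{"translation":[-17,-57,-34],"roll":30,"gripper":40}]' >/dev/null; python3 -m creep '[{"translation":[-43,-41,-34],"roll":30,"gripper":40},{"translation":[-43,-41,-34],"roll":30,"gripper":40},{"translation":[-43,-41,-34],"roll":30,"gripper":40},{"translation":[-43,-41,-34],"roll":30,"gripper":40},{"translation":[-43,-41,-34],"roll":30,"gripper":40}]' >/dev/null; python3 -m creep '[{"translation":[-58,-14,-34],"roll":30,"gripper":40},{"translation":[-58,-14,-34],"roll":30,"gripper":40},{"translation":[-58,-14,-34],"roll":30,"gripper":40},{"translation":[-58,-14,-34],"roll":30,"gripper":40},{"translation":[-58,-14,-34],"roll":30,"gripper":40}]' >/dev/null; python3 -m creep '[{"translation":[0,0,0],"roll":0,"gripper":40},{"translation":[0,0,0],"roll":0,"gripper":40},{"translation":[0,0,0],"roll":0,"gripper":40}]'
python3 - <<'E'
from plan import *
o,im=cam('wrist','w8.png'); _,sc=cam('scene','s8.png'); print([(round(d['p'],2),np.round(d['bbox']).tolist()) for d in viewer.recognise('scene','carrier0')])
for k in range(4):
    print(k,[proj('wrist',bay(k,*P)[:3],o).round(0).tolist() for P in ((63,0,92),(92,0,40),(-13,0,78),(-40,0,26))])
a=im[:300,60:600]; b=sc[150:350,100:500]
cv2.imwrite('pics/f.png',np.vstack([cv2.resize(a,(648,360)),cv2.resize(b,(648,240))[:240]]))
E
```

```text
time: 41.0
position: [0.4992, 0.0591, 0.328]
tool_rot: [0.999, 0.049, -0.001, -0.0]
ft_force: [1.0, -0.1, 0.8]
grip_width: 0.04
grip_force: 0.0
[(0.9, [322.0, 220.0, 20.0, 44.0]), (0.82, [290.0, 230.0, 14.0, 41.0]), (0.79, [391.0, 204.0, 16.0, 44.0]), (0.71, [134.0, 216.0, 36.0, 38.0]), (0.21, [269.0, 203.0, 171.0, 103.0])]
0 [[[262.0, 73.0]], [[268.0, 57.0]], [[264.0, 148.0]], [[270.0, 171.0]]]
1 [[[354.0, 73.0]], [[349.0, 57.0]], [[352.0, 148.0]], [[347.0, 171.0]]]
2 [[[441.0, 79.0]], [[426.0, 62.0]], [[436.0, 152.0]], [[421.0, 173.0]]]
3 [[[517.0, 89.0]], [[495.0, 71.0]], [[509.0, 157.0]], [[488.0, 177.0]]]
```

View pics/f.png

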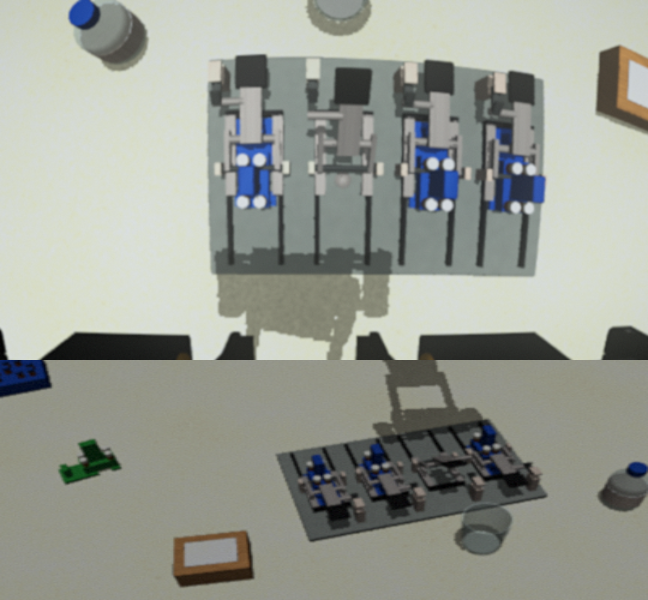

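The final view shows carriers in bays 0, 2 and 3. Their lever pads, at wrist pixels (269,59), (426,64) and (493,72), match the held-down projections. Lever 1 on the empty bay is still raised. No blue carrier is left on the bench and the bystanders are untouched.

```bash
python3 -c "
from rig import hand_in
print(hand_in())"
```

```text
the job is handed in; nothing more can be done
None
```

The three blue carriers I found on the bench are home in bays 0, 2 and 3 with their levers latched, the bystanders look untouched, and the job is handed in at about 41 s; the hand-in returned no verdict.

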